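Scoop a level measure of dowels from the stock bin

ROBOT

A 6-joint arm with a two-finger parallel gripper is mounted at the origin on the work surface. World frame = base frame: x ahead of the robot, y to its left, z up, the work surface at z = 0. Lengths are in m, angles in degrees, forces in N, time in s.
With the tool pointing down it reaches from about 0.3 to 0.75 m from the base axis. Payload 8.5 kg.
Tool frame: the origin (TCP) lies on the mounting face of the last link; the fingertips stand 173 mm ahead of it and the grasp point (between the pads) lies 155 mm ahead of it (env.tips_ahead is the distance from the TCP to the fingertips, in m); z points along the fingers, x is the direction in which the jaws open and shut, and the axes are right-handed (so a half turn about z gives the same grasp; the last joint's range is limited). The gripper opens to 85 mm and grips with 20 to 120 N. Pads are 22 mm wide; open, the fingers measure 114 mm over their backs; the gripper's body (76 mm by 85 mm) begins 54 mm behind the grasp point. The pads swing forward as they close: fully open they stand 13 mm farther back than shut.
Start: joints at [56.706, 21.807, 74.336, -0, 83.858, -12.336], TCP at [0.197, 0.514, 0.405] pointing down, gripper open.
Joint ranges: [-178.18, 178.18], [-50.72, 133.34], [12.68, 142.11], [-81.47, 261.47], [9.98, 163.14], [-165.26, 165.26]. Speed limits (degrees/s): [136.94, 136.94, 180, 180, 180, 180].

INTERFACE

Orientations are given as a 3x3 rotation matrix whose columns are the frame's x, y, z axes.
In Python, from rig import env gives the robot as it stands. The module is installed in compiled form; this text tells all that it offers.
- The arm moves only by the tool step_arm, never from a script. Its argument "increments" is a list of rows, each an object of numbers: "x", "y", "z": the shift along the tool's x, y, z in cm; "wx", "wy", "wz": the turn, a rotation vector about the tool's x, y, z in rad; "gripper": the finger opening in cm, from 0 to 8.54. A call has 1 to 20 rows; each row shifts and turns the commanded pose from where the row before left it, along the tool's axes as they then stand; what a row does not reach is not made up. A row lasts 1/10 s, in which the tool goes at most 50 mm and 8.59 degrees, less where a joint would pass 70% of its speed; a pose out of reach is approached as far as the arm can. A call with a gripper value outside its range is refused whole. The fingers move at their own pace and stop on an object; "newtons" is the grip in N (left out, the last holds). Time passes only in rows, so rows that do not move let the fingers close. It gives the time, the measured TCP pose, the force and the opening at its end, in the units of the state.
- env.observe(): the state, without advancing time (a new reading comes with each control period).
- env.get_image(name): name is "side" or "top" or "wrist"; returns a dict with "color" (420x560x3 uint8, blue, green, red), "camera_matrix" (3x3 intrinsics, pixels), "distortion" ([k1, k2, p1, p2, k3] as OpenCV has them; the pictures are not rectified), "rvec" (rotation vector, rad) and "tvec" (3), from world to camera coordinates, as OpenCV has them. Camera axes: x right, y down, z forward; pixel columns grow to the right and rows downward; lengths in m; the calibration is good to about 2 mm. A picture is of the moment at which its call begins. There is no depth.
- env.close_job(): hands the job in, once; it reports no verdict.
The state is a dict: "time_s": time; "q": joint angles; "qvel": joint speeds; "joint_efforts": joint torques, N m; "position": TCP position; "tool_rot": TCP orientation; "ft_force": force on the tool from outside, world axes, zero at the start; "wrist_torque": the same for the moment, N m; "grip_width": finger opening in m.
Only numpy, scipy, OpenCV 4.12 (cv2) and the standard library are available. Lean on these libraries where they do the work, as an engineer would, in place of code of your own. Each camera call takes 0.05 s, during which the arm holds its last target. There are 200 camera calls.

TASK

Take the flat scoop by its upright handle, drive it under the heap of wooden dowels at the far end of the plywood bin and lift out a heaped scoopful. Carry it out level over the bin's right-hand wall, through the gap under the steel strike bar, so that the bar knocks the dowels lying on top back into the bin and one flat layer of four stays in the scoop. Then stand the scoop in the middle of the black mat and let go, leaving the other three dowels in the bin and the tape, cup and can where they are.

Things in the scene. Friction and masses are not known exactly. Their poses are not given: they have to be found in the camera images.
- bin: Fixed open plywood bin, its long side along its own x axis (roughly away from the robot). Inside 320 mm (x) by 120 mm (y), walls 8 mm thick, 65 mm high, but the far end wall (x = +160 mm) 120 mm. Origin: centre of its underside; z up. A steel strike bar (bar_mid) runs above its right-hand (-y) wall, held by a post in line with that wall at x = 182 to 200 mm.
- bin_floor (a point): Centre of the bin's floor, 8 mm above the bin's origin; axes as the bin's. The dowels lie heaped against the inner face of the far end wall (x = +160 mm), the heap reaching back to about x = +39 mm; the rest of the floor is free. Driven under them the scoop ends at the wall, or meets resistance up to 30 mm short of it when an upper dowel has dropped into the row: it is full then too, and the front dowels stay behind.
- bar_mid (a point): Middle of the strike bar's lower edge: in the bin's frame x = 121, y = -64, z = 104 mm; axes as the bin's. Level flat steel bar, 8 mm thick (y), 25 mm high (top at 129 mm), along the bin's x from 42 (free end, nearest the robot) to 200 mm. The gap between the wall top (z = 65 mm) and the bar is 39 mm high.
- scoop: Loose flat aluminium scoop with upright handle, about 0.28 kg. Origin: underside of the pan at its middle; x towards the open lip, z up. Pan x from -61 (back wall) to +66 mm (lip), 104 mm wide outside, 98 inside (y); floor 2 mm thick, back and side walls 27 mm high; the lip rises from its tip to a crest 3.5 mm high at x = 59 mm, which keeps dowels from rolling out of the level pan.
- scoop_handle (a point): Grip point of the scoop's handle, a square dark wooden post 28 by 28 mm behind the pan: in the scoop's frame x = -81, y = 0, z = 115 mm, on the post's axis, 25 mm below its top (z = 140 mm).
- slot1 (a point): centre of the first dowel place in the scoop, counted from the handle: in the scoop's frame x = -40 mm, y = 0, z = 17 mm, where the axis of a dowel lying across the pan floor comes. Four side by side fill the floor, tops at z = 32 mm; second-layer axes lie at about z = 42 mm
- slot2 (a point): centre of the second dowel place in the scoop, counted from the handle: in the scoop's frame x = -10 mm, y = 0, z = 17 mm, where the axis of a dowel lying across the pan floor comes. Four side by side fill the floor, tops at z = 32 mm; second-layer axes lie at about z = 42 mm
- slot3 (a point): centre of the third dowel place in the scoop, counted from the handle: in the scoop's frame x = 20 mm, y = 0, z = 17 mm, where the axis of a dowel lying across the pan floor comes. Four side by side fill the floor, tops at z = 32 mm; second-layer axes lie at about z = 42 mm
- slot4 (a point): centre of the fourth dowel place in the scoop, counted from the handle: in the scoop's frame x = 50 mm, y = 0, z = 17 mm, where the axis of a dowel lying across the pan floor comes. Four side by side fill the floor, tops at z = 32 mm; second-layer axes lie at about z = 42 mm
- dowel1: Loose varnished beech dowel, smooth, 30 mm thick, 90 mm long with round ends, about 42 g; origin at its centre, long axis = y. At the start seven lie across the bin (along the bin's y), in the lower layer of four.
- dowel2: Loose varnished beech dowel, smooth, 30 mm thick, 90 mm long with round ends, about 42 g; origin at its centre, long axis = y. At the start seven lie across the bin (along the bin's y), in the lower layer of four.
- dowel3: Loose varnished beech dowel, smooth, 30 mm thick, 90 mm long with round ends, about 42 g; origin at its centre, long axis = y. At the start seven lie across the bin (along the bin's y), in the lower layer of four.
- dowel4: Loose varnished beech dowel, smooth, 30 mm thick, 90 mm long with round ends, about 42 g; origin at its centre, long axis = y. At the start seven lie across the bin (along the bin's y), in the lower layer of four.
- dowel5: Loose varnished beech dowel, smooth, 30 mm thick, 90 mm long with round ends, about 42 g; origin at its centre, long axis = y. At the start seven lie across the bin (along the bin's y), in the upper layer of three, in the hollows of the lower four.
- dowel6: Loose varnished beech dowel, smooth, 30 mm thick, 90 mm long with round ends, about 42 g; origin at its centre, long axis = y. At the start seven lie across the bin (along the bin's y), in the upper layer of three, in the hollows of the lower four.
- dowel7: Loose varnished beech dowel, smooth, 30 mm thick, 90 mm long with round ends, about 42 g; origin at its centre, long axis = y. At the start seven lie across the bin (along the bin's y), in the upper layer of three, in the hollows of the lower four.
- mat: Fixed black rubber mat, 200 (x) by 170 (y) by 3 mm; origin: centre of its underside. The scoop is to stand upright on it, the middle of its pan near the middle of the mat, in any heading. It may lie either side of the scoop's starting place.
- tape: Bystander: roll of blue tape lying flat, 104 mm across, 48 mm high; origin at the underside.
- cup: Bystander: white mixing cup, 90 mm across the rim, 110 mm high; origin at the underside.
- can: Bystander: upright rectangular solvent can, 65 by 105 mm, 164 mm high with its cap; origin at the underside.
There are look-alikes about, which are no part of the job. Leave any pink or white look-alike of the dowel5 alone. Of the things like the scoop, leave any that is pink; of the rest the smaller one is meant.

How it is judged (in metres and radians):
On the way, in this order (a step that is already met when the one before it is completed fails the run):
1. the scoop is lifted clear of the bin floor inside the bin, its four places full and at least one dowel heaped on top (distance between any of dowel1, dowel2, dowel3, dowel4, dowel5, dowel6, dowel7 and slot1 below 0.014 m and distance between any of dowel1, dowel2, dowel3, dowel4, dowel5, dowel6, dowel7 and slot2 below 0.014 m and distance between any of dowel1, dowel2, dowel3, dowel4, dowel5, dowel6, dowel7 and slot3 below 0.014 m and distance between any of dowel1, dowel2, dowel3, dowel4, dowel5, dowel6, dowel7 and slot4 below 0.014 m and ((x of dowel1 in the frame of scoop between -0.066 and 0.066 m and y of dowel1 in the frame of scoop between -0.06 and 0.06 m and z of dowel1 in the frame of scoop between 0.033 and 0.08 m) or (x of dowel2 in the frame of scoop between -0.066 and 0.066 m and y of dowel2 in the frame of scoop between -0.06 and 0.06 m and z of dowel2 in the frame of scoop between 0.033 and 0.08 m) or (x of dowel3 in the frame of scoop between -0.066 and 0.066 m and y of dowel3 in the frame of scoop between -0.06 and 0.06 m and z of dowel3 in the frame of scoop between 0.033 and 0.08 m) or (x of dowel4 in the frame of scoop between -0.066 and 0.066 m and y of dowel4 in the frame of scoop between -0.06 and 0.06 m and z of dowel4 in the frame of scoop between 0.033 and 0.08 m) or (x of dowel5 in the frame of scoop between -0.066 and 0.066 m and y of dowel5 in the frame of scoop between -0.06 and 0.06 m and z of dowel5 in the frame of scoop between 0.033 and 0.08 m) or (x of dowel6 in the frame of scoop between -0.066 and 0.066 m and y of dowel6 in the frame of scoop between -0.06 and 0.06 m and z of dowel6 in the frame of scoop between 0.033 and 0.08 m) or (x of dowel7 in the frame of scoop between -0.066 and 0.066 m and y of dowel7 in the frame of scoop between -0.06 and 0.06 m and z of dowel7 in the frame of scoop between 0.033 and 0.08 m)) and z of scoop in the frame of bin above 0.045 m and y of scoop in the frame of bin between -0.04 and 0.04 m), for 0.2 s.
2. the upright pan is passing through the gap under the strike bar (y of scoop in the frame of bar_mid between -0.02 and 0.02 m and x of scoop in the frame of bar_mid between -0.06 and 0.005 m and z of scoop in the frame of bar_mid between -0.043 and -0.027 m), for 0.1 s.
3. the scoop is out on the right of the bar with one flat layer of four, every other dowel in the bin (distance between any of dowel1, dowel2, dowel3, dowel4, dowel5, dowel6, dowel7 and slot1 below 0.014 m and distance between any of dowel1, dowel2, dowel3, dowel4, dowel5, dowel6, dowel7 and slot2 below 0.014 m and distance between any of dowel1, dowel2, dowel3, dowel4, dowel5, dowel6, dowel7 and slot3 below 0.014 m and distance between any of dowel1, dowel2, dowel3, dowel4, dowel5, dowel6, dowel7 and slot4 below 0.014 m and ((x of dowel1 in the frame of scoop between -0.061 and 0.066 m and y of dowel1 in the frame of scoop between -0.052 and 0.052 m and z of dowel1 in the frame of scoop between 0.008 and 0.026 m) or (x of dowel1 in the frame of bin between -0.16 and 0.16 m and y of dowel1 in the frame of bin between -0.06 and 0.06 m and z of dowel1 in the frame of bin between 0.015 and 0.085 m)) and ((x of dowel2 in the frame of scoop between -0.061 and 0.066 m and y of dowel2 in the frame of scoop between -0.052 and 0.052 m and z of dowel2 in the frame of scoop between 0.008 and 0.026 m) or (x of dowel2 in the frame of bin between -0.16 and 0.16 m and y of dowel2 in the frame of bin between -0.06 and 0.06 m and z of dowel2 in the frame of bin between 0.015 and 0.085 m)) and ((x of dowel3 in the frame of scoop between -0.061 and 0.066 m and y of dowel3 in the frame of scoop between -0.052 and 0.052 m and z of dowel3 in the frame of scoop between 0.008 and 0.026 m) or (x of dowel3 in the frame of bin between -0.16 and 0.16 m and y of dowel3 in the frame of bin between -0.06 and 0.06 m and z of dowel3 in the frame of bin between 0.015 and 0.085 m)) and ((x of dowel4 in the frame of scoop between -0.061 and 0.066 m and y of dowel4 in the frame of scoop between -0.052 and 0.052 m and z of dowel4 in the frame of scoop between 0.008 and 0.026 m) or (x of dowel4 in the frame of bin between -0.16 and 0.16 m and y of dowel4 in the frame of bin between -0.06 and 0.06 m and z of dowel4 in the frame of bin between 0.015 and 0.085 m)) and ((x of dowel5 in the frame of scoop between -0.061 and 0.066 m and y of dowel5 in the frame of scoop between -0.052 and 0.052 m and z of dowel5 in the frame of scoop between 0.008 and 0.026 m) or (x of dowel5 in the frame of bin between -0.16 and 0.16 m and y of dowel5 in the frame of bin between -0.06 and 0.06 m and z of dowel5 in the frame of bin between 0.015 and 0.085 m)) and ((x of dowel6 in the frame of scoop between -0.061 and 0.066 m and y of dowel6 in the frame of scoop between -0.052 and 0.052 m and z of dowel6 in the frame of scoop between 0.008 and 0.026 m) or (x of dowel6 in the frame of bin between -0.16 and 0.16 m and y of dowel6 in the frame of bin between -0.06 and 0.06 m and z of dowel6 in the frame of bin between 0.015 and 0.085 m)) and ((x of dowel7 in the frame of scoop between -0.061 and 0.066 m and y of dowel7 in the frame of scoop between -0.052 and 0.052 m and z of dowel7 in the frame of scoop between 0.008 and 0.026 m) or (x of dowel7 in the frame of bin between -0.16 and 0.16 m and y of dowel7 in the frame of bin between -0.06 and 0.06 m and z of dowel7 in the frame of bin between 0.015 and 0.085 m)) and y of scoop in the frame of bar_mid below -0.06 m), for 0.2 s.
At the end, for the whole second after the job is handed in: The scoop stands upright (within 0.08 rad) and at rest on the mat, the middle of its pan within 50 mm of the mat's middle, released; each of its four places holds a dowel within 14 mm, none lies on top, and the other three dowels are in the bin (distance between any of dowel1, dowel2, dowel3, dowel4, dowel5, dowel6, dowel7 and slot1 below 0.014 m and distance between any of dowel1, dowel2, dowel3, dowel4, dowel5, dowel6, dowel7 and slot2 below 0.014 m and distance between any of dowel1, dowel2, dowel3, dowel4, dowel5, dowel6, dowel7 and slot3 below 0.014 m and distance between any of dowel1, dowel2, dowel3, dowel4, dowel5, dowel6, dowel7 and slot4 below 0.014 m and ((x of dowel1 in the frame of scoop between -0.061 and 0.066 m and y of dowel1 in the frame of scoop between -0.052 and 0.052 m and z of dowel1 in the frame of scoop between 0.008 and 0.026 m) or (x of dowel1 in the frame of bin between -0.16 and 0.16 m and y of dowel1 in the frame of bin between -0.06 and 0.06 m and z of dowel1 in the frame of bin between 0.015 and 0.085 m)) and ((x of dowel2 in the frame of scoop between -0.061 and 0.066 m and y of dowel2 in the frame of scoop between -0.052 and 0.052 m and z of dowel2 in the frame of scoop between 0.008 and 0.026 m) or (x of dowel2 in the frame of bin between -0.16 and 0.16 m and y of dowel2 in the frame of bin between -0.06 and 0.06 m and z of dowel2 in the frame of bin between 0.015 and 0.085 m)) and ((x of dowel3 in the frame of scoop between -0.061 and 0.066 m and y of dowel3 in the frame of scoop between -0.052 and 0.052 m and z of dowel3 in the frame of scoop between 0.008 and 0.026 m) or (x of dowel3 in the frame of bin between -0.16 and 0.16 m and y of dowel3 in the frame of bin between -0.06 and 0.06 m and z of dowel3 in the frame of bin between 0.015 and 0.085 m)) and ((x of dowel4 in the frame of scoop between -0.061 and 0.066 m and y of dowel4 in the frame of scoop between -0.052 and 0.052 m and z of dowel4 in the frame of scoop between 0.008 and 0.026 m) or (x of dowel4 in the frame of bin between -0.16 and 0.16 m and y of dowel4 in the frame of bin between -0.06 and 0.06 m and z of dowel4 in the frame of bin between 0.015 and 0.085 m)) and ((x of dowel5 in the frame of scoop between -0.061 and 0.066 m and y of dowel5 in the frame of scoop between -0.052 and 0.052 m and z of dowel5 in the frame of scoop between 0.008 and 0.026 m) or (x of dowel5 in the frame of bin between -0.16 and 0.16 m and y of dowel5 in the frame of bin between -0.06 and 0.06 m and z of dowel5 in the frame of bin between 0.015 and 0.085 m)) and ((x of dowel6 in the frame of scoop between -0.061 and 0.066 m and y of dowel6 in the frame of scoop between -0.052 and 0.052 m and z of dowel6 in the frame of scoop between 0.008 and 0.026 m) or (x of dowel6 in the frame of bin between -0.16 and 0.16 m and y of dowel6 in the frame of bin between -0.06 and 0.06 m and z of dowel6 in the frame of bin between 0.015 and 0.085 m)) and ((x of dowel7 in the frame of scoop between -0.061 and 0.066 m and y of dowel7 in the frame of scoop between -0.052 and 0.052 m and z of dowel7 in the frame of scoop between 0.008 and 0.026 m) or (x of dowel7 in the frame of bin between -0.16 and 0.16 m and y of dowel7 in the frame of bin between -0.06 and 0.06 m and z of dowel7 in the frame of bin between 0.015 and 0.085 m)) and horizontal distance between scoop and mat below 0.05 m and angle between scoop's own z axis and vertical below 0.08 rad and height (world z) of scoop between 0 and 0.008 m and linear speed of scoop below 0.02 m/s); the robot touches nothing.
It fails at once if the roll of tape is pushed more than 30 mm or tipped over (distance of tape from where it was at the start of the episode above 0.03 m or angle between tape's own z axis and vertical above 0.4 rad).
It fails at once if the mixing cup is pushed more than 30 mm or tipped over (distance of cup from where it was at the start of the episode above 0.03 m or angle between cup's own z axis and vertical above 0.4 rad).
It fails at once if the solvent can is pushed more than 30 mm or tipped over (distance of can from where it was at the start of the episode above 0.03 m or angle between can's own z axis and vertical above 0.4 rad).
It also fails if it takes over 67 s, if anything falls off the work surface, if the arm or the gripper's body presses on something with over 40 N, if the wrist force passes 120 N, or if a joint passes its speed limit or range.

## Working session

There is one attempt and no reset: what is moved stays moved. The work goes in short steps, Python scripts to look and compute and a tool call to move; the robot and the scene stay as the last step left them, time stands still between calls to the robot, and variables do not carry over. Pictures are saved under pics/ and viewed, about 8 in all and at most 12, crops included, and the job is handed in when it is done.

Besides the shell and the picture viewer there is one more tool, called after "Call:" by a JSON object that holds its "fn" and its "kwargs", one argument or row to a line. step_arm: Moves the arm, as the interface text tells. Its arguments: {"type":"object","properties":{"increments":{"type":"array"},"newtons":{"type":"number"}},"required":["increments"]}

```bash
mkdir -p pics; cat > h.py <<'E'
import numpy as np, cv2
from rig import env
def shot(n,fn):
    im=env.get_image(n); cv2.imwrite('pics/'+fn,im['color']); np.savez('pics/'+fn+'.npz',**im); return im
def ray(im,uv):
    K,d=np.array(im['camera_matrix']),np.array(im['distortion'])
    p=cv2.undistortPoints(np.array(uv,float).reshape(-1,1,2),K,d).reshape(-1,2)
    R=cv2.Rodrigues(np.array(im['rvec']))[0]; t=np.array(im['tvec']).reshape(3)
    return -R.T@t, np.c_[p,np.ones(len(p))]@R
def onz(im,uv,z):
    c,D=ray(im,uv); z=np.broadcast_to(z,(len(D),))
    return c+D*((z-c[2])/D[:,2])[:,None]
def proj(im,P):
    return cv2.projectPoints(np.array(P,float).reshape(-1,3),np.array(im['rvec']),np.array(im['tvec']),np.array(im['camera_matrix']),np.array(im['distortion']))[0].reshape(-1,2)
E
python3 - <<'E'
from h import *
a=shot('top','top0.png');b=shot('side','side0.png')
for i in(a,b): print(ray(i,[[280,210]]))
s=env.observe();print(s['time_s'],s['position'],np.round(s['tool_rot'],3),s['grip_width'],s['ft_force'])
E
```

```text
(array([ 0.28817088, -0.01727848,  1.5934675 ]), array([[ 0.19338461,  0.00805753, -0.98116637]]))
(array([0.49259496, 0.84103897, 1.14894303]), array([[ 0.03436636, -0.64052323, -0.76740207]]))
0.1 [0.19672445 0.51357043 0.40417621] [[ 0.358  0.934 -0.001]
 [ 0.934 -0.358 -0.001]
 [-0.001 -0.    -1.   ]] 0.08568262037416657 [0.79678652 0.45461642 0.41478803]
```

View pics/top0.png

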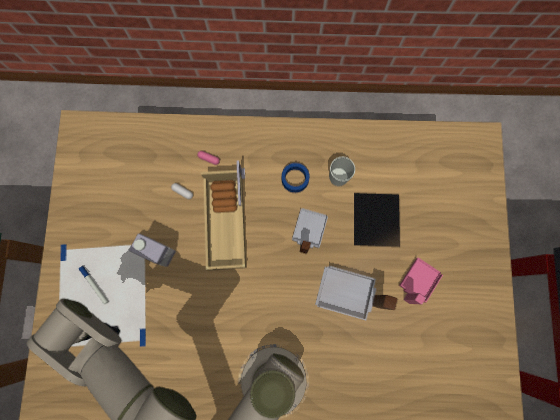

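View pics/side0.png

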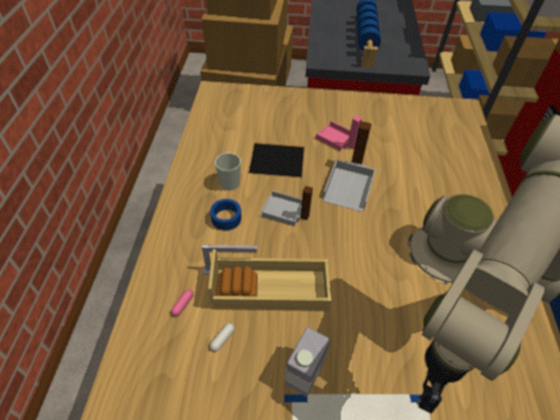

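Top view: scoop candidates are grey small (310,228, handle 305,246), grey large (347,291), and pink (421,280). I choose the small grey one. The dowels are the brown ones in the bin at (224,197); the pink one (208,157) and white one (183,190) are decoys. Next is a close crop to check and measure.

```bash
python3 - <<'E'
import cv2
a=cv2.imread('pics/top0.png')[148:278,195:410];a=cv2.resize(a,None,fx=3.7,fy=3.7,interpolation=cv2.INTER_CUBIC);cv2.imwrite('pics/c1.png',a)
b=cv2.imread('pics/side0.png')[140:315,195:345];b=cv2.resize(b,None,fx=3.4,fy=3.4,interpolation=cv2.INTER_CUBIC);cv2.imwrite('pics/c2.png',b)
E
```

```text
(no output)
```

View pics/c1.png

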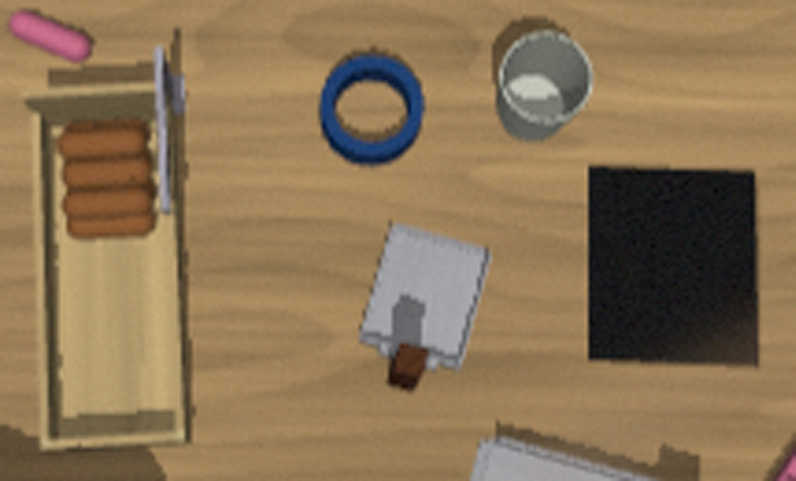

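View pics/c2.png

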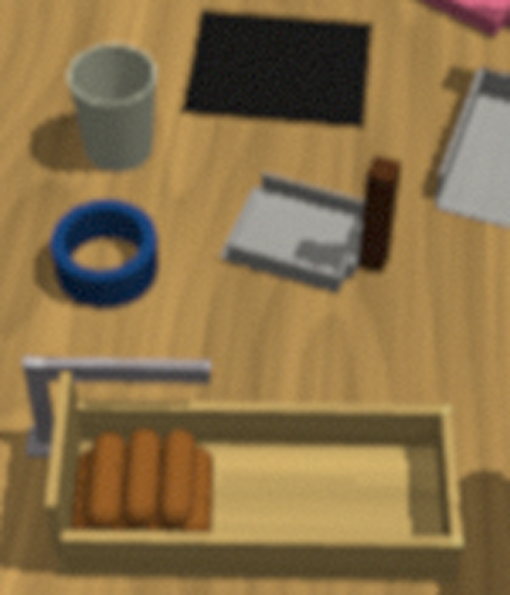

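The crops confirm it: the small grey pan has an upright dark handle (top crop, about 410,355), and the dowels lie at (108,180) with three on top. I'll fit the poses from the corners next.

```bash
cat > fit.py <<'E'
from h import *
from scipy.optimize import least_squares
T=dict(np.load('pics/top0.png.npz'));S=dict(np.load('pics/side0.png.npz'))
ct=lambda u,v:(u/3.7+195,v/3.7+148); cs=lambda u,v:(u/3.4+195,v/3.4+140)
def fit(obs,x0,z0=0):
    def W(p,P): c,s=np.cos(p[2]),np.sin(p[2]); P=np.array(P)/1e3; return [p[0]+c*P[0]-s*P[1],p[1]+s*P[0]+c*P[1],P[2]+z0]
    def r(p): return np.concatenate([(proj(i,W(p,P))[0]-uv)for i,P,uv in obs])
    o=least_squares(r,x0,loss='soft_l1'); print(np.round(o.x[:2],4),'yaw deg',round(np.degrees(o.x[2]),2)); print(np.round(r(o.x).reshape(-1,2),1).tolist()); return o.x
b=fit([(T,(-168,68,65),ct(42,447)),(T,(-168,-68,65),ct(190,440)),(T,(168,68,120),ct(26,94)),(T,(42,-64,129),ct(166,212)),
 (S,(-168,-68,65),cs(452,405)),(S,(-168,68,65),cs(463,545)),(S,(168,68,120),cs(48,503)),(S,(42,-64,129),cs(210,365))],[.6,.15,0])
s=fit([(T,(-61,52,27),ct(360,338)),(T,(-61,-52,27),ct(462,368)),(T,(66,52,27),ct(393,222)),(T,(66,-52,27),ct(491,250)),
 (S,(66,-52,27),cs(265,178)),(S,(-61,52,0),cs(337,289)),(S,(66,52,0),cs(225,258)),(S,(-81,0,140),cs(386,165)),(T,(-81,0,140),ct(412,359))],[.6,-.1,-.2])
m=fit([(T,(100,85,3),ct(589,166)),(T,(100,-85,3),ct(754,171)),(T,(-100,-85,3),ct(758,365)),(T,(-100,85,3),ct(588,358)),
 (S,(100,85,3),cs(185,112)),(S,(100,-85,3),cs(202,12)),(S,(-100,-85,3),cs(372,25)),(S,(-100,85,3),cs(360,125))],[.6,-.3,0])
c,q=np.cos(s[2]),np.sin(s[2]);print('handle',s[0]-.081*c,s[1]-.081*q)
print('tape',onz(T,[ct(371,108)],.048),'cup',onz(T,[ct(546,77)],.11))
E
python3 fit.py
```

```text
[0.5442 0.1925] yaw deg 4.86
[[0.1, 0.6], [-0.9, 0.2], [-0.7, -1.2], [0.3, -0.6], [0.1, -0.2], [0.4, -0.2], [-0.5, 0.2], [0.5, -0.9]]
[ 0.5328 -0.1173] yaw deg -14.62
[[-0.2, 0.7], [-0.1, 0.6], [0.4, -0.8], [1.2, -0.7], [-2.3, -2.6], [1.2, 1.5], [-1.2, 0.2], [0.2, 0.6], [-0.1, 0.8]]
[ 0.576  -0.3643] yaw deg -0.42
[[-0.3, -0.4], [0.5, -0.3], [0.2, 0.4], [-0.3, 0.6], [-1.3, 0.3], [-0.3, -0.7], [0.1, -0.6], [1.1, 0.9]]
handle 0.45440444227019305 -0.09683605932681999
tape [[ 0.71735503 -0.05732002  0.048     ]] cup [[ 0.73540623 -0.22263123  0.11      ]]
```

```bash
cat >> h.py <<'E'
from scipy.spatial.transform import Rotation as Ro
BIN=(.5442,.1925,np.radians(4.86))
def binw(x,y):
    c,s=np.cos(BIN[2]),np.sin(BIN[2]); return BIN[0]+c*x-s*y,BIN[1]+s*x+c*y
def go(x,y,z,th):
    "rotation first, then shift in cm along the new tool axes"
    t=np.radians(th); Rt=np.array([[np.cos(t),np.sin(t),0],[np.sin(t),-np.cos(t),0],[0,0,-1]])
    s=env.observe(); R=np.array(s['tool_rot'])
    print('t',round(s['time_s'],2),'rotvec',np.round(Ro.from_matrix(R.T@Rt).as_rotvec(),4),'shift cm',np.round(Rt.T@(np.array([x,y,z])-s['position'])*100,2))
    print('pos',np.round(s['position'],4),'th',round(np.degrees(np.arctan2(R[1,0],R[0,0])),2),'F',np.round(s['ft_force'],1),'M',np.round(s['wrist_torque'],2),'w',round(s['grip_width'],4),'q',np.round(s['q'],0))
E
python3 -c "
from h import *
go(.4544,-.0968,.37,75.4)"
```

```text
t 0.1 rotvec [-0.0003  0.0012 -0.111 ] shift cm [-52.57  40.32   3.42]
pos [0.1967 0.5136 0.4042] th 69.04 F [0.8 0.5 0.4] M [ 0.01 -0.05  0.01] w 0.0857 q [ 57.  22.  74.  -0.  84. -12.]
```

Call:
{"fn": "step_arm", "kwargs": {
  "increments": [
    {"wz": -0.111},
    {"x": -3.5, "y": 2.69},
    {"x": -3.5, "y": 2.69},
    {"x": -3.5, "y": 2.69},
    {"x": -3.5, "y": 2.69},
    {"x": -3.5, "y": 2.69},
    {"x": -3.5, "y": 2.69},
    {"x": -3.5, "y": 2.69},
    {"x": -3.5, "y": 2.69},
    {"x": -3.5, "y": 2.69},
    {"x": -3.5, "y": 2.69},
    {"x": -3.5, "y": 2.69, "z": 0.7},
    {"x": -3.5, "y": 2.69, "z": 0.7},
    {"x": -3.5, "y": 2.69, "z": 0.7},
    {"x": -3.5, "y": 2.69, "z": 0.7},
    {"x": -3.5, "y": 2.69, "z": 0.6},
    {},
    {}
  ]
}}

```text
invalid input at $.increments[0]: expected keys x, y, z, wx, wy, wz, gripper
```

```bash
python3 -c "
from h import *
go(.4544,-.0968,.37,75.4)
shot('wrist','w1.png')"
```

```text
t 0.1 rotvec [-0.0003  0.0012 -0.111 ] shift cm [-52.57  40.32   3.42]
pos [0.1967 0.5136 0.4042] th 69.04 F [0.8 0.5 0.4] M [ 0.01 -0.05  0.01] w 0.0857 q [ 57.  22.  74.  -0.  84. -12.]
```

View pics/w1.png

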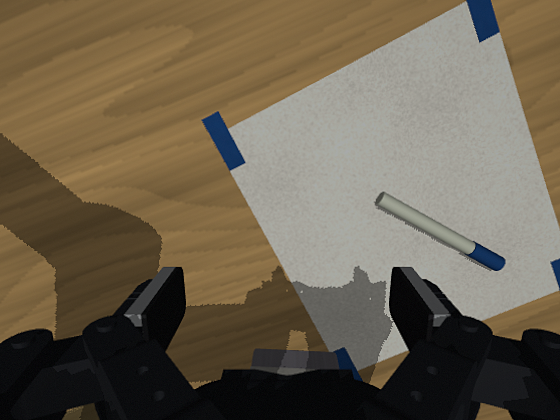

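The move was refused because every row needs all its keys, so that picture only shows the paper at the start pose. I'll resend the move in full.

Call:
{"fn": "step_arm", "kwargs": {
  "increments": [
    {"x": 0, "y": 0, "z": 0, "wx": 0, "wy": 0, "wz": -0.111, "gripper": 8.5},
    {"x": -3.5, "y": 2.69, "z": 0, "wx": 0, "wy": 0, "wz": 0, "gripper": 8.5},
    {"x": -3.5, "y": 2.69, "z": 0, "wx": 0, "wy": 0, "wz": 0, "gripper": 8.5},
    {"x": -3.5, "y": 2.69, "z": 0, "wx": 0, "wy": 0, "wz": 0, "gripper": 8.5},
    {"x": -3.5, "y": 2.69, "z": 0, "wx": 0, "wy": 0, "wz": 0, "gripper": 8.5},
    {"x": -3.5, "y": 2.69, "z": 0, "wx": 0, "wy": 0, "wz": 0, "gripper": 8.5},
    {"x": -3.5, "y": 2.69, "z": 0, "wx": 0, "wy": 0, "wz": 0, "gripper": 8.5},
    {"x": -3.5, "y": 2.69, "z": 0, "wx": 0, "wy": 0, "wz": 0, "gripper": 8.5},
    {"x": -3.5, "y": 2.69, "z": 0, "wx": 0, "wy": 0, "wz": 0, "gripper": 8.5},
    {"x": -3.5, "y": 2.69, "z": 0, "wx": 0, "wy": 0, "wz": 0, "gripper": 8.5},
    {"x": -3.5, "y": 2.69, "z": 0, "wx": 0, "wy": 0, "wz": 0, "gripper": 8.5},
    {"x": -3.5, "y": 2.69, "z": 0.7, "wx": 0, "wy": 0, "wz": 0, "gripper": 8.5},
    {"x": -3.5, "y": 2.69, "z": 0.7, "wx": 0, "wy": 0, "wz": 0, "gripper": 8.5},
    {"x": -3.5, "y": 2.69, "z": 0.7, "wx": 0, "wy": 0, "wz": 0, "gripper": 8.5},
    {"x": -3.5, "y": 2.69, "z": 0.7, "wx": 0, "wy": 0, "wz": 0, "gripper": 8.5},
    {"x": -3.5, "y": 2.69, "z": 0.6, "wx": 0, "wy": 0, "wz": 0, "gripper": 8.5},
    {"x": 0, "y": 0, "z": 0, "wx": 0, "wy": 0, "wz": 0, "gripper": 8.5},
    {"x": 0, "y": 0, "z": 0, "wx": 0, "wy": 0, "wz": 0, "gripper": 8.5}
  ]
}}

```text
time_s: 1.95
position: [0.4549, -0.0967, 0.3702]
tool_rot: [[0.254, 0.967, -0.001], [0.967, -0.254, 0.001], [0.0, -0.001, -1.0]]
ft_force: [-0.7, 0.5, 0.0]
grip_width: 0.0853
```

```bash
python3 -c "
from h import *
go(.4544,-.0968,.37,75.4)
shot('wrist','w2.png')"
```

```text
t 1.95 rotvec [-0.0015 -0.0005 -0.0016] shift cm [-0.02 -0.05  0.02]
pos [ 0.4549 -0.0967  0.3702] th 75.31 F [-0.7  0.5  0. ] M [ 0.04  0.03 -0.01] w 0.0853 q [ -27.   15.   91.    0.   74. -102.]
```

View pics/w2.png

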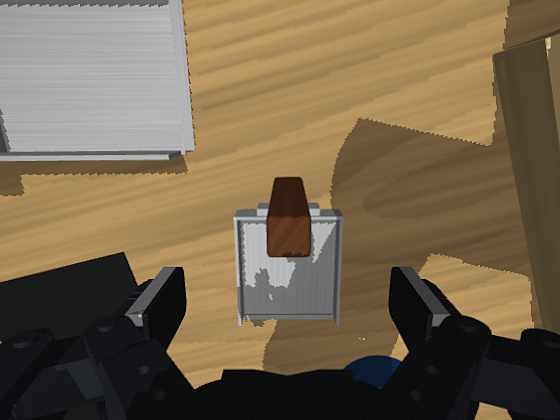

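The wrist view shows the handle's top face with corners at about (268,217), (310,217), (312,256) and (268,256). The pan's back corners are at (235,213) and (341,213), and the scoop is square to the jaws.

```bash
python3 -c "
from h import *
w=dict(np.load('pics/w2.png.npz'))
P=onz(w,[[268,217],[310,217],[312,256],[268,256]],.14);print(P.round(4),P.mean(0))
B=onz(w,[[235,211],[342,211],[341,324],[239,324]],.027);print(B.round(4))
print(np.linalg.norm(np.diff(P,axis=0),axis=1),np.linalg.norm(np.diff(B,axis=0),axis=1))
d=B[1]-B[0];print(np.degrees(np.arctan2(d[1],d[0])));d=B[2]-B[1];print(np.degrees(np.arctan2(d[1],d[0])));d=B[3]-B[0];print(np.degrees(np.arctan2(d[1],d[0])))
h=P.mean(0);go(h[0],h[1],.27,75.4)
"
```

```text
[[ 0.4434 -0.1056  0.14  ]
 [ 0.4498 -0.0811  0.14  ]
 [ 0.4749 -0.0859  0.14  ]
 [ 0.4679 -0.1125  0.14  ]] [ 0.45899388 -0.0962535   0.14      ]
[[ 0.4612 -0.149   0.027 ]
 [ 0.4868 -0.0514  0.027 ]
 [ 0.6056 -0.0783  0.027 ]
 [ 0.5788 -0.1806  0.027 ]]
[0.02540788 0.02551274 0.02749439] [0.10087865 0.12183421 0.10573794]
75.32049931569308
-12.728954856159776
-15.014761708369685
t 2.0 rotvec [-0.0009 -0.0004 -0.0002] shift cm [ 0.07  0.43 10.05]
pos [ 0.4546 -0.0959  0.3705] th 75.39 F [ 0.   0.4 -0.3] M [0.01 0.02 0.01] w 0.0849 q [ -27.   15.   91.    0.   74. -102.]
```

Call:
{"fn": "step_arm", "kwargs": {
  "increments": [
    {"x": 0.05, "y": 0.2, "z": 2, "wx": 0, "wy": 0, "wz": 0, "gripper": 8.5},
    {"x": 0, "y": 0, "z": 2, "wx": 0, "wy": 0, "wz": 0, "gripper": 8.5},
    {"x": 0, "y": 0, "z": 2, "wx": 0, "wy": 0, "wz": 0, "gripper": 8.5},
    {"x": 0, "y": 0, "z": 2, "wx": 0, "wy": 0, "wz": 0, "gripper": 8.5},
    {"x": 0, "y": 0, "z": 2, "wx": 0, "wy": 0, "wz": 0, "gripper": 8.5},
    {"x": 0, "y": 0, "z": 0, "wx": 0, "wy": 0, "wz": 0, "gripper": 8.5},
    {"x": 0, "y": 0, "z": 0, "wx": 0, "wy": 0, "wz": 0, "gripper": 0},
    {"x": 0, "y": 0, "z": 0, "wx": 0, "wy": 0, "wz": 0, "gripper": 0},
    {"x": 0, "y": 0, "z": 0, "wx": 0, "wy": 0, "wz": 0, "gripper": 0},
    {"x": 0, "y": 0, "z": 0, "wx": 0, "wy": 0, "wz": 0, "gripper": 0},
    {"x": 0, "y": 0, "z": 0, "wx": 0, "wy": 0, "wz": 0, "gripper": 0},
    {"x": 0, "y": 0, "z": 0, "wx": 0, "wy": 0, "wz": 0, "gripper": 0},
    {"x": 0, "y": 0, "z": 0, "wx": 0, "wy": 0, "wz": 0, "gripper": 0},
    {"x": 0, "y": 0, "z": 0, "wx": 0, "wy": 0, "wz": 0, "gripper": 0}
  ],
  "newtons": 110
}}

```text
time_s: 3.4
position: [0.4571, -0.0963, 0.2716]
tool_rot: [[0.252, 0.968, 0.002], [0.968, -0.252, -0.001], [-0.0, 0.002, -1.0]]
ft_force: [-1.8, -0.2, 7.2]
grip_width: 0.027
```

```bash
python3 -c "
from h import *
go(.456,-.096,.27,75.4)"
```

```text
t 3.4 rotvec [ 0.0017  0.0004 -0.    ] shift cm [ 0.   -0.11  0.16]
pos [ 0.4571 -0.0963  0.2716] th 75.4 F [-1.8 -0.2  7.2] M [0.06 0.2  0.13] w 0.027 q [ -26.   23.   99.   -0.   59. -102.]
```

Call:
{"fn": "step_arm", "kwargs": {
  "increments": [
    {"x": 0, "y": 0, "z": -1, "wx": 0, "wy": 0, "wz": 0, "gripper": 0},
    {"x": 0, "y": 0, "z": -2, "wx": 0, "wy": 0, "wz": 0, "gripper": 0},
    {"x": 0, "y": 0, "z": -2.5, "wx": 0, "wy": 0, "wz": 0, "gripper": 0},
    {"x": 0, "y": 0, "z": -2.5, "wx": 0, "wy": 0, "wz": 0, "gripper": 0},
    {"x": 0, "y": 0, "z": -2, "wx": 0, "wy": 0, "wz": 0, "gripper": 0},
    {"x": 0, "y": 0, "z": 0, "wx": 0, "wy": 0, "wz": -0.068, "gripper": 0},
    {"x": 0, "y": 0, "z": 0, "wx": 0, "wy": 0, "wz": -0.068, "gripper": 0},
    {"x": 0, "y": 0, "z": 0, "wx": 0, "wy": 0, "wz": -0.068, "gripper": 0},
    {"x": 0, "y": 0, "z": 0, "wx": 0, "wy": 0, "wz": -0.068, "gripper": 0},
    {"x": 0, "y": 0, "z": 0, "wx": 0, "wy": 0, "wz": -0.068, "gripper": 0},
    {"x": 0, "y": 0, "z": 0, "wx": 0, "wy": 0, "wz": 0, "gripper": 0},
    {"x": 0, "y": 0, "z": 0, "wx": 0, "wy": 0, "wz": 0, "gripper": 0}
  ],
  "newtons": 110
}}

```text
time_s: 4.6
position: [0.4568, -0.0961, 0.3709]
tool_rot: [[-0.083, 0.997, -0.0], [0.997, 0.083, 0.0], [0.0, -0.0, -1.0]]
ft_force: [0.4, 0.1, -3.4]
grip_width: 0.0269
```

```bash
python3 -c "
from h import *
print(binw(-126,0) if 0 else binw(-.126,0))
go(*binw(-.126,0),.372,94.86)
w=shot('wrist','w3.png')
s=env.observe();p=s['position'];R=np.array(s['tool_rot']);print(R.round(3))
zb=p[2]-.2711
# predicted scoop features in the hand, scoop x=tool y, scoop y=tool x
for P in [(-81,0,140),(-61,52,27),(-61,-52,27),(66,52,27),(66,-52,27),(66,52,0)]:
    q=p+R@(np.array([P[1],P[0]+81,271.1-P[2]])/1e3); print(P,proj(w,q)[0].round(1))
print(ray(w,[[280,210]]))
shot('side','s3.png')
"
```

```text
(np.float64(0.4186530096087814), np.float64(0.18182511341009874))
t 4.6 rotvec [-0.0002 -0.0001 -0.0014] shift cm [28.02 -1.45 -0.11]
pos [ 0.4568 -0.0961  0.3709] th 94.78 F [ 0.4  0.1 -3.4] M [-0.01  0.07 -0.03] w 0.0269 q [ -26.   15.   90.   -0.   74. -121.]
[[-0.083  0.997 -0.   ]
 [ 0.997  0.083  0.   ]
 [ 0.    -0.    -1.   ]]
(-81, 0, 140) [288.  328.1]
(-61, 52, 27) [365.5 252.1]
(-61, -52, 27) [209.3 252.1]
(66, 52, 27) [355.6 407.3]
(66, -52, 27) [219.1 407.3]
(66, 52, 0) [349.4 380.6]
(array([ 0.3878537 , -0.10225172,  0.33996137]), array([[ 0.27200506,  0.00273082, -0.96251223]]))
```

View pics/w3.png

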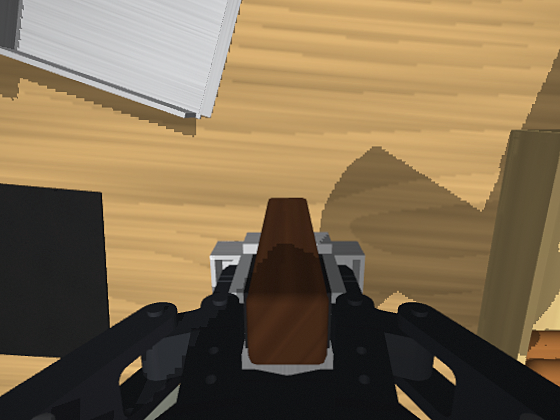

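Wrist view: the scoop is in hand, with the post's top face at v 293–363 (centre 328, as predicted) and the pan's side walls at u 210 and 364, also as predicted. The back wall sits near v 242–254 against a predicted 252, so I'll check tilt in a combined crop.

```bash
python3 -c "
from h import *
w=dict(np.load('pics/w3.png.npz'));s=dict(np.load('pics/s3.png.npz'))
p=np.array([.4568,-.0961,.3709]);th=np.radians(94.86);R=np.array([[np.cos(th),np.sin(th),0],[np.sin(th),-np.cos(th),0],[0,0,-1]])
f=lambda P:p+R@(np.array([P[1],P[0]+81,271.1-P[2]])/1e3)
def ov(im,F,u0,v0,u1,v1):
    a=cv2.resize(im['color'][v0:v1,u0:u1],None,fx=F,fy=F,interpolation=cv2.INTER_CUBIC)
    for P in [(-81,0,140),(-61,52,27),(-61,-52,27),(66,52,27),(66,-52,27),(66,52,0),(66,-52,0),(-61,52,0),(-61,-52,0)]:
        q=(proj(im,f(P))[0]-[u0,v0]+.5)*F; cv2.circle(a,tuple(int(x) for x in q),3,(0,255,0),1)
    return a
A=ov(w,2,190,220,390,420);B=ov(s,4,240,160,340,260)
cv2.imwrite('pics/c4.png',np.hstack([A,B[:400]]))
"
```

```text
(no output)
```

View pics/c4.png

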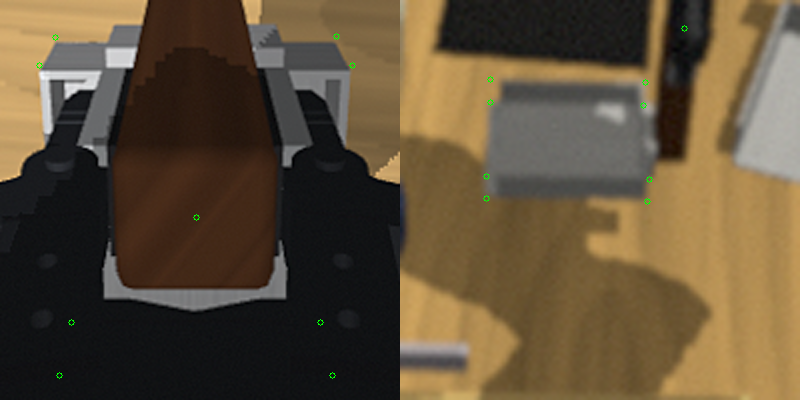

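Call:
{"fn": "step_arm", "kwargs": {
  "increments": [
    {"x": 2.8, "y": -0.145, "z": 0, "wx": 0, "wy": 0, "wz": 0, "gripper": 0},
    {"x": 2.8, "y": -0.145, "z": 0, "wx": 0, "wy": 0, "wz": 0, "gripper": 0},
    {"x": 2.8, "y": -0.145, "z": 0, "wx": 0, "wy": 0, "wz": 0, "gripper": 0},
    {"x": 2.8, "y": -0.145, "z": 0, "wx": 0, "wy": 0, "wz": 0, "gripper": 0},
    {"x": 2.8, "y": -0.145, "z": 0, "wx": 0, "wy": 0, "wz": 0, "gripper": 0},
    {"x": 2.8, "y": -0.145, "z": 0, "wx": 0, "wy": 0, "wz": 0, "gripper": 0},
    {"x": 2.8, "y": -0.145, "z": 0, "wx": 0, "wy": 0, "wz": 0, "gripper": 0},
    {"x": 2.8, "y": -0.145, "z": 0, "wx": 0, "wy": 0, "wz": 0, "gripper": 0},
    {"x": 2.8, "y": -0.145, "z": 0, "wx": 0, "wy": 0, "wz": 0, "gripper": 0},
    {"x": 2.8, "y": -0.145, "z": 0, "wx": 0, "wy": 0, "wz": 0, "gripper": 0},
    {"x": 0, "y": 0, "z": 0, "wx": 0, "wy": 0, "wz": 0, "gripper": 0},
    {"x": 0, "y": 0, "z": 0, "wx": 0, "wy": 0, "wz": 0, "gripper": 0}
  ],
  "newtons": 110
}}

```text
time_s: 5.9
position: [0.4185, 0.1818, 0.3707]
tool_rot: [[-0.086, 0.996, -0.0], [0.996, 0.086, -0.0], [-0.0, -0.0, -1.0]]
ft_force: [-0.3, -0.2, -2.8]
grip_width: 0.0271
```

```bash
python3 -c "
from h import *
go(*binw(-.126,0),.279,94.86)
w=shot('top','t5.png')
s=env.observe();p=s['position'];R=np.array(s['tool_rot'])
f=lambda P:p+R@(np.array([P[1],P[0]+82,271.1-P[2]])/1e3)
a=cv2.resize(w['color'][155:275,185:265],None,fx=5,fy=5,interpolation=cv2.INTER_CUBIC)
def dot(q,c): q=(proj(w,q)[0]-[185,155]+.5)*5; cv2.circle(a,tuple(int(x) for x in q),3,c,1)
for P in [(-61,52,27),(-61,-52,27),(66,52,27),(66,-52,27)]: dot(f(P),(0,255,0))
for x,y,z in [(-168,68,65),(-168,-68,65),(-160,60,65),(-160,-60,65),(42,-60,129),(168,68,120),(152,60,65),(50,60,65),(0,60,65),(0,-60,65)]: dot([*binw(x/1e3,y/1e3),z/1e3],(255,0,255))
cv2.imwrite('pics/c5.png',a)
"
```

```text
t 5.9 rotvec [-0.0001  0.0003  0.001 ] shift cm [0.   0.01 9.17]
pos [0.4185 0.1818 0.3707] th 94.92 F [-0.3 -0.2 -2.8] M [-0.06  0.07  0.  ] w 0.0271 q [  9.  14.  92.  -0.  74. -86.]
```

View pics/c5.png

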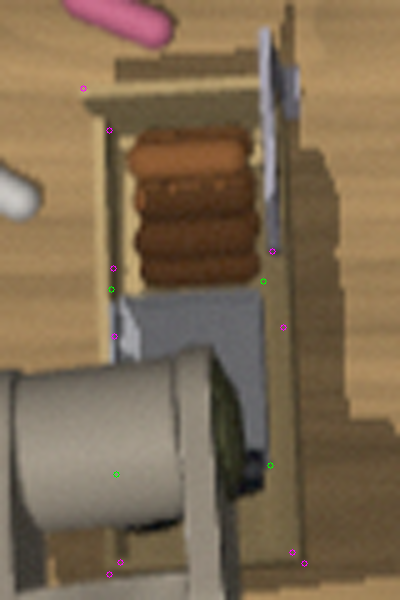

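Call:
{"fn": "step_arm", "kwargs": {
  "increments": [
    {"x": 0, "y": 0, "z": 1.5, "wx": 0, "wy": 0, "wz": 0, "gripper": 0},
    {"x": 0, "y": 0, "z": 1.5, "wx": 0, "wy": 0, "wz": 0, "gripper": 0},
    {"x": 0, "y": 0, "z": 1.5, "wx": 0, "wy": 0, "wz": 0, "gripper": 0},
    {"x": 0, "y": 0, "z": 1.2, "wx": 0, "wy": 0, "wz": 0, "gripper": 0},
    {"x": 0, "y": 0, "z": 1.0, "wx": 0, "wy": 0, "wz": 0, "gripper": 0},
    {"x": 0, "y": 0, "z": 0.8, "wx": 0, "wy": 0, "wz": 0, "gripper": 0},
    {"x": 0, "y": 0, "z": 0.7, "wx": 0, "wy": 0, "wz": 0, "gripper": 0},
    {"x": 0, "y": 0, "z": 0.5, "wx": 0, "wy": 0, "wz": 0, "gripper": 0},
    {"x": 0, "y": 0, "z": 0.35, "wx": 0, "wy": 0, "wz": 0, "gripper": 0},
    {"x": 0, "y": 0, "z": 0, "wx": 0, "wy": 0, "wz": 0, "gripper": 0},
    {"x": 0, "y": 0, "z": 0, "wx": 0, "wy": 0, "wz": 0, "gripper": 0}
  ],
  "newtons": 110
}}

```text
time_s: 7.05
position: [0.4187, 0.1816, 0.2804]
tool_rot: [[-0.085, 0.996, 0.0], [0.996, 0.085, 0.0], [0.0, 0.0, -1.0]]
ft_force: [0.3, 0.1, -1.8]
grip_width: 0.0269
```

```bash
python3 -c "
from h import *
go(*binw(-.126,0),.279,94.86)"
```

```text
t 7.05 rotvec [ 0.0004 -0.      0.0005] shift cm [ 0.02 -0.    0.14]
pos [0.4187 0.1816 0.2804] th 94.89 F [ 0.3  0.1 -1.8] M [-0.04  0.09 -0.03] w 0.0269 q [  9.  21. 100.   0.  59. -86.]
```

Call:
{"fn": "step_arm", "kwargs": {
  "increments": [
    {"x": 0, "y": 0, "z": 0.1, "wx": 0, "wy": 0, "wz": 0, "gripper": 0},
    {"x": 0, "y": 0, "z": 0, "wx": 0, "wy": 0, "wz": 0, "gripper": 0},
    {"x": 0, "y": 0, "z": 0.1, "wx": 0, "wy": 0, "wz": 0, "gripper": 0},
    {"x": 0, "y": 0, "z": 0, "wx": 0, "wy": 0, "wz": 0, "gripper": 0},
    {"x": 0, "y": 0, "z": 0, "wx": 0, "wy": 0, "wz": 0, "gripper": 0}
  ]
}}

```text
time_s: 7.55
position: [0.4186, 0.1816, 0.2796]
tool_rot: [[-0.085, 0.996, 0.002], [0.996, 0.085, 0.0], [0.0, 0.002, -1.0]]
ft_force: [-5.5, -1.4, 15.0]
grip_width: 0.0268
```

```bash
python3 -c "
from h import *
go(*binw(-.126,0),.279,94.86)"
```

```text
t 7.55 rotvec [ 0.0018 -0.      0.0005] shift cm [0.02 0.01 0.06]
pos [0.4186 0.1816 0.2796] th 94.89 F [-5.5 -1.4 15. ] M [-0.18  0.82  0.03] w 0.0268 q [  9.  21. 100.  -0.  59. -86.]
```

Call:
{"fn": "step_arm", "kwargs": {
  "increments": [
    {"x": 0, "y": 0, "z": -0.07, "wx": 0, "wy": 0, "wz": 0, "gripper": 0},
    {"x": 0, "y": 0.5, "z": 0, "wx": 0, "wy": 0, "wz": 0, "gripper": 0},
    {"x": 0, "y": 0.5, "z": 0, "wx": 0, "wy": 0, "wz": 0, "gripper": 0},
    {"x": 0, "y": 0.5, "z": 0, "wx": 0, "wy": 0, "wz": 0, "gripper": 0},
    {"x": 0, "y": 0.5, "z": 0, "wx": 0, "wy": 0, "wz": 0, "gripper": 0},
    {"x": 0, "y": 0.5, "z": 0, "wx": 0, "wy": 0, "wz": 0, "gripper": 0},
    {"x": 0, "y": 0.5, "z": 0, "wx": 0, "wy": 0, "wz": 0, "gripper": 0},
    {"x": 0, "y": 0.5, "z": 0, "wx": 0, "wy": 0, "wz": 0, "gripper": 0},
    {"x": 0, "y": 0.5, "z": 0, "wx": 0, "wy": 0, "wz": 0, "gripper": 0},
    {"x": 0, "y": 0.5, "z": 0, "wx": 0, "wy": 0, "wz": 0, "gripper": 0},
    {"x": 0, "y": 0.5, "z": 0, "wx": 0, "wy": 0, "wz": 0, "gripper": 0}
  ]
}}

```text
time_s: 8.65
position: [0.4676, 0.186, 0.2796]
tool_rot: [[-0.086, 0.996, -0.003], [0.996, 0.086, -0.0], [0.0, -0.003, -1.0]]
ft_force: [-11.4, -1.0, 13.4]
grip_width: 0.0271
```

Call:
{"fn": "step_arm", "kwargs": {
  "increments": [
    {"x": 0, "y": 0.5, "z": 0, "wx": 0, "wy": 0, "wz": 0, "gripper": 0},
    {"x": 0, "y": 0.5, "z": 0, "wx": 0, "wy": 0, "wz": 0, "gripper": 0},
    {"x": 0, "y": 0.5, "z": 0, "wx": 0, "wy": 0, "wz": 0, "gripper": 0},
    {"x": 0, "y": 0.5, "z": 0, "wx": 0, "wy": 0, "wz": 0, "gripper": 0}
  ]
}}

```text
time_s: 9.05
position: [0.4872, 0.1877, 0.2796]
tool_rot: [[-0.086, 0.996, -0.004], [0.996, 0.086, -0.0], [0.0, -0.004, -1.0]]
ft_force: [-12.5, -1.1, 14.2]
grip_width: 0.0269
```

Call:
{"fn": "step_arm", "kwargs": {
  "increments": [
    {"x": 0, "y": 0.5, "z": 0, "wx": 0, "wy": 0, "wz": 0, "gripper": 0},
    {"x": 0, "y": 0.5, "z": 0, "wx": 0, "wy": 0, "wz": 0, "gripper": 0},
    {"x": 0, "y": 0.5, "z": 0, "wx": 0, "wy": 0, "wz": 0, "gripper": 0},
    {"x": 0, "y": 0.5, "z": 0, "wx": 0, "wy": 0, "wz": 0, "gripper": 0}
  ]
}}

```text
time_s: 9.45
position: [0.5074, 0.1894, 0.2796]
tool_rot: [[-0.086, 0.996, -0.003], [0.996, 0.086, -0.0], [0.0, -0.003, -1.0]]
ft_force: [-10.9, -1.9, 12.6]
grip_width: 0.027
```

```bash
python3 -c "
from h import *
go(*binw(.013,0),.28,94.86)"
```

```text
t 9.45 rotvec [-0.0033 -0.0001  0.0008] shift cm [-0.    5.   -0.04]
pos [0.5074 0.1894 0.2796] th 94.91 F [-10.9  -1.9  12.6] M [-0.05  1.47 -0.02] w 0.027 q [  8.  28.  87.   0.  66. -87.]
```

Call:
{"fn": "step_arm", "kwargs": {
  "increments": [
    {"x": 0, "y": 0.5, "z": 0, "wx": 0, "wy": 0, "wz": 0, "gripper": 0},
    {"x": 0, "y": 0.5, "z": 0, "wx": 0, "wy": 0, "wz": 0, "gripper": 0},
    {"x": 0, "y": 0.5, "z": 0, "wx": 0, "wy": 0, "wz": 0, "gripper": 0},
    {"x": 0, "y": 0.3, "z": 0, "wx": 0, "wy": 0, "wz": 0, "gripper": 0}
  ]
}}

```text
time_s: 9.85
position: [0.5255, 0.191, 0.2796]
tool_rot: [[-0.086, 0.996, -0.003], [0.996, 0.086, -0.0], [0.0, -0.003, -1.0]]
ft_force: [-11.1, -0.7, 11.5]
grip_width: 0.0266
```

```bash
python3 -c "
from h import *
go(*binw(.013,0),.28,94.86)"
```

```text
t 9.85 rotvec [-0.0027 -0.0001  0.0008] shift cm [-0.    3.17 -0.04]
pos [0.5255 0.191  0.2796] th 94.91 F [-11.1  -0.7  11.5] M [-0.08  1.45  0.  ] w 0.0266 q [  8.  30.  84.   0.  67. -87.]
```

Call:
{"fn": "step_arm", "kwargs": {
  "increments": [
    {"x": 0, "y": 0.3, "z": 0, "wx": 0, "wy": 0, "wz": 0, "gripper": 0},
    {"x": 0, "y": 0.3, "z": 0, "wx": 0, "wy": 0, "wz": 0, "gripper": 0},
    {"x": 0, "y": 0.3, "z": 0, "wx": 0, "wy": 0, "wz": 0, "gripper": 0}
  ]
}}

```text
time_s: 10.15
position: [0.5343, 0.1917, 0.2796]
tool_rot: [[-0.086, 0.996, -0.003], [0.996, 0.086, -0.0], [0.0, -0.003, -1.0]]
ft_force: [-12.5, -1.8, 11.7]
grip_width: 0.0268
```

Call:
{"fn": "step_arm", "kwargs": {
  "increments": [
    {"x": 0, "y": 0.3, "z": 0, "wx": 0, "wy": 0, "wz": 0, "gripper": 0},
    {"x": 0, "y": 0.3, "z": 0, "wx": 0, "wy": 0, "wz": 0, "gripper": 0},
    {"x": 0, "y": 0.2, "z": 0, "wx": 0, "wy": 0, "wz": 0, "gripper": 0}
  ]
}}

```text
time_s: 10.45
position: [0.5399, 0.1924, 0.2805]
tool_rot: [[-0.086, 0.996, -0.012], [0.996, 0.086, -0.002], [-0.001, -0.012, -1.0]]
ft_force: [-39.9, -6.2, 36.8]
grip_width: 0.0266
```

```bash
python3 -c "
from h import *
go(*binw(.013,0),.28,94.86)"
```

```text
t 10.45 rotvec [-0.0122  0.0005  0.0013] shift cm [-0.03  1.73  0.05]
pos [0.5399 0.1924 0.2805] th 94.93 F [-39.9  -6.2  36.8] M [-0.72  5.39 -0.13] w 0.0266 q [  8.  31.  81.   0.  69. -87.]
```

The force rose to 40 N about 17 mm short of the wall, so I'll look at the heap.

```bash
python3 -c "
from h import *
a=shot('side','s6.png')['color'];b=shot('top','t6.png')['color']
A=cv2.resize(a[235:315,195:295],(500,400),interpolation=cv2.INTER_CUBIC);B=cv2.resize(b[160:240,195:250],(275,400),interpolation=cv2.INTER_CUBIC)
cv2.imwrite('pics/c6.png',np.hstack([A,B]))"
```

```text
(no output)
```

View pics/c6.png

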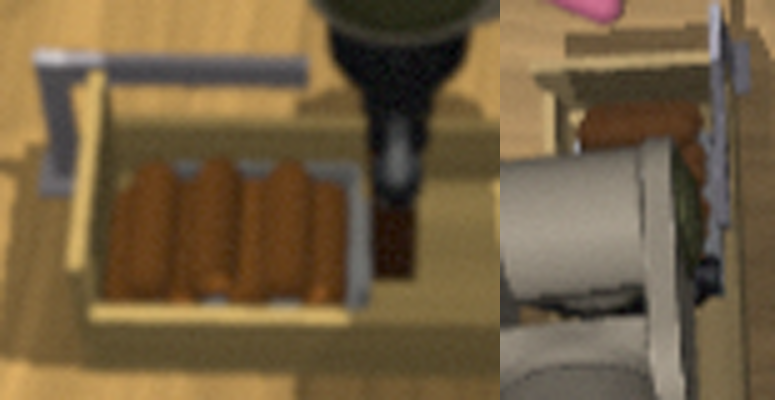

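The dowels form a staggered row: three higher ones at u≈155, 220 and 290 with lower ones between, so an upper one has wedged in, as the task said could happen. I'll back off about a centimetre so the row settles, then lift slowly.

Call:
{"fn": "step_arm", "kwargs": {
  "increments": [
    {"x": 0, "y": -0.2, "z": 0, "wx": 0, "wy": 0, "wz": 0, "gripper": 0},
    {"x": 0, "y": -0.2, "z": 0, "wx": 0, "wy": 0, "wz": 0, "gripper": 0},
    {"x": 0, "y": -0.2, "z": 0, "wx": 0, "wy": 0, "wz": 0, "gripper": 0},
    {"x": 0, "y": -0.2, "z": 0, "wx": 0, "wy": 0, "wz": 0, "gripper": 0},
    {"x": 0, "y": -0.2, "z": 0, "wx": 0, "wy": 0, "wz": 0, "gripper": 0},
    {"x": 0, "y": -0.2, "z": 0, "wx": 0, "wy": 0, "wz": 0, "gripper": 0},
    {"x": 0, "y": 0, "z": 0, "wx": 0, "wy": 0, "wz": 0, "gripper": 0},
    {"x": 0, "y": 0, "z": 0, "wx": 0, "wy": 0, "wz": 0, "gripper": 0}
  ]
}}

```text
time_s: 11.35
position: [0.5322, 0.1911, 0.2797]
tool_rot: [[-0.085, 0.996, 0.004], [0.996, 0.085, 0.001], [0.0, 0.004, -1.0]]
ft_force: [5.7, 1.6, 3.9]
grip_width: 0.0269
```

```bash
python3 -c "
from h import *
go(*binw(.013,0),.28,94.86)
a=shot('side','s7.png')['color'];b=dict(np.load('pics/s6.png.npz'))['color']
A=[cv2.resize(i[240:310,195:285],(540,420),interpolation=cv2.INTER_CUBIC)[:300] for i in(b,a)]
cv2.imwrite('pics/c7.png',np.vstack(A))"
```

```text
t 11.35 rotvec [ 0.0044 -0.0001  0.0001] shift cm [ 0.03  2.51 -0.03]
pos [0.5322 0.1911 0.2797] th 94.87 F [5.7 1.6 3.9] M [ 0.21 -1.    0.01] w 0.0269 q [  8.  30.  83.  -0.  67. -87.]
```

View pics/c7.png

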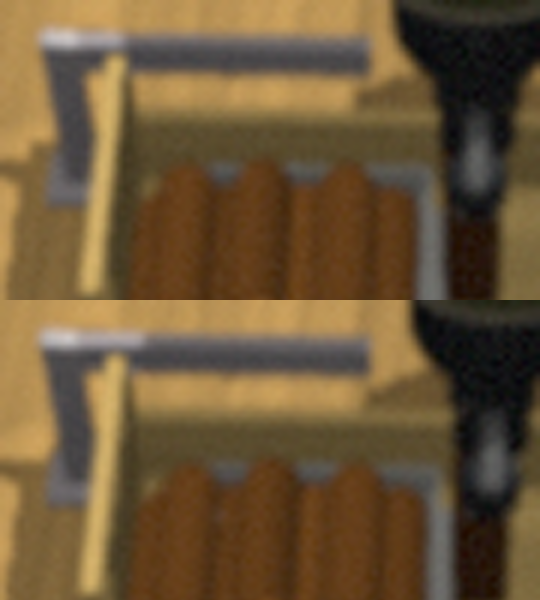

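```bash
python3 -c "
from h import *
def run(fn,pts):
  im=dict(np.load(fn))
  for u,v in pts:
    r=[]
    for z in(.040,.055,.066):
      P=onz(im,[[u/6+195,v/6+240]],z)[0]; c,s=np.cos(BIN[2]),np.sin(BIN[2]); d=P[:2]-BIN[:2]
      r.append((z,round(1e3*(c*d[0]+s*d[1])),round(1e3*(-s*d[0]+c*d[1]))))
    print(u,v,r)
run('pics/s6.png.npz',[(150,195),(190,163),(265,158),(300,190),(348,163),(395,190),(418,190)]);print()
run('pics/s7.png.npz',[(150,195),(190,165),(230,190),(270,160),(310,185),(357,165),(400,190),(425,190)])
im=dict(np.load('pics/s7.png.npz'))
for x in (-40,-10,20,50):
  o=.068+x/1e3; print(x,[(proj(im,[*binw(o,y),.025])[0]-[195,240]).round(1)*6 for y in(-.045,.045)])
"
```

```text
150 195 [(0.04, 153, -30), (0.055, 151, -21), (0.066, 149, -14)]
190 163 [(0.04, 134, -49), (0.055, 133, -40), (0.066, 131, -33)]
265 158 [(0.04, 97, -53), (0.055, 96, -43), (0.066, 95, -36)]
300 190 [(0.04, 79, -35), (0.055, 78, -25), (0.066, 77, -18)]
348 163 [(0.04, 56, -51), (0.055, 55, -41), (0.066, 54, -34)]
395 190 [(0.04, 32, -35), (0.055, 31, -26), (0.066, 31, -19)]
418 190 [(0.04, 20, -36), (0.055, 20, -26), (0.066, 20, -20)]

150 195 [(0.04, 153, -30), (0.055, 151, -21), (0.066, 149, -14)]
190 165 [(0.04, 134, -48), (0.055, 133, -39), (0.066, 131, -32)]
230 190 [(0.04, 113, -34), (0.055, 112, -25), (0.066, 111, -18)]
270 160 [(0.04, 95, -52), (0.055, 93, -42), (0.066, 93, -35)]
310 185 [(0.04, 74, -37), (0.055, 73, -28), (0.066, 72, -21)]
357 165 [(0.04, 51, -50), (0.055, 50, -40), (0.066, 50, -33)]
400 190 [(0.04, 29, -35), (0.055, 29, -26), (0.066, 29, -19)]
425 190 [(0.04, 17, -36), (0.055, 17, -26), (0.066, 16, -20)]
-40 [array([403.2, 189.6]), array([397.8, 350.4])]
-10 [array([343.2, 188.4]), array([335.4, 349.8])]
20 [array([283.8, 187.8]), array([273. , 348.6])]
50 [array([224.4, 186.6]), array([210.6, 347.4])]
```

All seven dowels show in the side view: lower ones at bin x of about 30, 73, 112 and 148, and upper ones at about 50, 93 and 132. The lip is stuck on the front lower dowel against the wall. I'll push again with a small sideways wiggle to break the friction.

Call:
{"fn": "step_arm", "kwargs": {
  "increments": [
    {"x": 0, "y": 0.3, "z": -0.05, "wx": 0, "wy": 0, "wz": 0, "gripper": 0},
    {"x": 0.3, "y": 0.2, "z": 0, "wx": 0, "wy": 0, "wz": 0, "gripper": 0},
    {"x": -0.3, "y": 0.2, "z": 0, "wx": 0, "wy": 0, "wz": 0, "gripper": 0},
    {"x": -0.3, "y": 0.15, "z": 0, "wx": 0, "wy": 0, "wz": 0, "gripper": 0},
    {"x": 0.3, "y": 0.15, "z": 0, "wx": 0, "wy": 0, "wz": 0, "gripper": 0},
    {"x": 0.3, "y": 0.15, "z": 0, "wx": 0, "wy": 0, "wz": 0, "gripper": 0}
  ]
}}

```text
time_s: 12.0
position: [0.5412, 0.1944, 0.2799]
tool_rot: [[-0.084, 0.996, -0.006], [0.996, 0.084, -0.003], [-0.003, -0.006, -1.0]]
ft_force: [-10.9, -10.9, 13.8]
grip_width: 0.0265
```

Call:
{"fn": "step_arm", "kwargs": {
  "increments": [
    {"x": -0.3, "y": 0.1, "z": 0, "wx": 0, "wy": 0, "wz": 0, "gripper": 0},
    {"x": -0.3, "y": 0.1, "z": 0, "wx": 0, "wy": 0, "wz": 0, "gripper": 0},
    {"x": 0.3, "y": 0.1, "z": 0, "wx": 0, "wy": 0, "wz": 0, "gripper": 0},
    {"x": 0.3, "y": 0.1, "z": 0, "wx": 0, "wy": 0, "wz": 0, "gripper": 0},
    {"x": -0.3, "y": 0, "z": 0, "wx": 0, "wy": 0, "wz": 0, "gripper": 0}
  ]
}}

```text
time_s: 12.5
position: [0.5459, 0.1929, 0.2797]
tool_rot: [[-0.085, 0.996, -0.003], [0.996, 0.085, 0.0], [0.001, -0.003, -1.0]]
ft_force: [-9.9, 10.1, 14.6]
grip_width: 0.027
```

```bash
python3 -c "
from h import *
go(*binw(.013,0),.28,94.86)"
```

```text
t 12.5 rotvec [-0.0033 -0.0007  0.0006] shift cm [-0.02  1.13 -0.03]
pos [0.5459 0.1929 0.2797] th 94.9 F [-9.9 10.1 14.6] M [1.88 1.13 0.25] w 0.027 q [  8.  31.  80.   0.  69. -87.]
```

The wiggle works: it's past the sticking point with only 10 N. I'll continue.

Call:
{"fn": "step_arm", "kwargs": {
  "increments": [
    {"x": -0.3, "y": 0.12, "z": 0, "wx": 0, "wy": 0, "wz": 0, "gripper": 0},
    {"x": 0.3, "y": 0.12, "z": 0, "wx": 0, "wy": 0, "wz": 0, "gripper": 0},
    {"x": 0.3, "y": 0.12, "z": 0, "wx": 0, "wy": 0, "wz": 0, "gripper": 0},
    {"x": -0.3, "y": 0.12, "z": 0, "wx": 0, "wy": 0, "wz": 0, "gripper": 0}
  ]
}}

```text
time_s: 12.9
position: [0.5503, 0.1933, 0.2797]
tool_rot: [[-0.086, 0.996, -0.005], [0.996, 0.086, 0.0], [0.001, -0.005, -1.0]]
ft_force: [-14.6, 7.6, 16.1]
grip_width: 0.027
```

Call:
{"fn": "step_arm", "kwargs": {
  "increments": [
    {"x": -0.3, "y": 0.1, "z": 0, "wx": 0, "wy": 0, "wz": 0, "gripper": 0},
    {"x": 0.3, "y": 0.1, "z": 0, "wx": 0, "wy": 0, "wz": 0, "gripper": 0},
    {"x": 0.3, "y": 0.1, "z": 0, "wx": 0, "wy": 0, "wz": 0, "gripper": 0},
    {"x": -0.3, "y": 0.1, "z": 0, "wx": 0, "wy": 0, "wz": 0, "gripper": 0}
  ]
}}

```text
time_s: 13.3
position: [0.5544, 0.1936, 0.2797]
tool_rot: [[-0.085, 0.996, -0.005], [0.996, 0.085, 0.0], [0.0, -0.005, -1.0]]
ft_force: [-15.5, 8.4, 17.7]
grip_width: 0.0268
```

```bash
python3 -c "
from h import *
go(*binw(.013,0),.28,94.86)"
```

```text
t 13.3 rotvec [-0.0045 -0.0004  0.0008] shift cm [-0.02  0.27 -0.03]
pos [0.5544 0.1936 0.2797] th 94.9 F [-15.5   8.4  17.7] M [1.67 1.8  0.4 ] w 0.0268 q [  8.  32.  79.   0.  69. -87.]
```

Call:
{"fn": "step_arm", "kwargs": {
  "increments": [
    {"x": -0.3, "y": 0.1, "z": 0, "wx": 0, "wy": 0, "wz": 0, "gripper": 0},
    {"x": 0.3, "y": 0.1, "z": 0, "wx": 0, "wy": 0, "wz": 0, "gripper": 0},
    {"x": 0.3, "y": 0.1, "z": 0, "wx": 0, "wy": 0, "wz": 0, "gripper": 0}
  ]
}}

```text
time_s: 13.6
position: [0.5574, 0.1957, 0.2799]
tool_rot: [[-0.084, 0.996, -0.004], [0.996, 0.084, -0.004], [-0.003, -0.004, -1.0]]
ft_force: [-6.9, -10.2, 11.6]
grip_width: 0.0267
```

Call:
{"fn": "step_arm", "kwargs": {
  "increments": [
    {"x": -0.3, "y": 0.08, "z": 0, "wx": 0, "wy": 0, "wz": 0, "gripper": 0},
    {"x": -0.3, "y": 0.08, "z": 0, "wx": 0, "wy": 0, "wz": 0, "gripper": 0},
    {"x": 0.3, "y": 0.08, "z": 0, "wx": 0, "wy": 0, "wz": 0, "gripper": 0}
  ]
}}

```text
time_s: 13.9
position: [0.5591, 0.1942, 0.2798]
tool_rot: [[-0.086, 0.996, -0.007], [0.996, 0.086, 0.0], [0.001, -0.007, -1.0]]
ft_force: [-18.1, -5.3, 16.1]
grip_width: 0.0265
```

```bash
python3 -c "
from h import *
go(*binw(.013,0),.28,94.86)"
```

```text
t 13.9 rotvec [-0.0069 -0.0007  0.0018] shift cm [-0.04 -0.2  -0.02]
pos [0.5591 0.1942 0.2798] th 94.96 F [-18.1  -5.3  16.1] M [-0.78  2.11 -0.1 ] w 0.0265 q [  8.  32.  78.   0.  70. -87.]
```

Call:
{"fn": "step_arm", "kwargs": {
  "increments": [
    {"x": 0.3, "y": 0.1, "z": 0, "wx": 0, "wy": 0, "wz": 0, "gripper": 0},
    {"x": -0.3, "y": 0.1, "z": 0, "wx": 0, "wy": 0, "wz": 0, "gripper": 0},
    {"x": -0.2, "y": 0.1, "z": 0, "wx": 0, "wy": 0, "wz": 0, "gripper": 0}
  ]
}}

```text
time_s: 14.2
position: [0.5606, 0.193, 0.2804]
tool_rot: [[-0.087, 0.996, -0.012], [0.996, 0.087, 0.001], [0.002, -0.012, -1.0]]
ft_force: [-33.4, 7.7, 29.5]
grip_width: 0.0269
```

```bash
python3 -c "
from h import *
go(*binw(.013,0),.28,94.86)
a=shot('side','s8.png')['color']
g=a[:,:,2].astype(int)-a[:,:,0]
# red-blue profile rows through dowel ends and tops
for v in range(262,286,3): print(v,' '.join('%3d'%x for x in g[v,212:276:2]))"
```

```text
t 14.2 rotvec [-0.0123 -0.0025  0.0021] shift cm [ 0.09 -0.34  0.04]
pos [0.5606 0.193  0.2804] th 94.98 F [-33.4   7.7  29.5] M [1.4  4.28 0.5 ] w 0.0269 q [  8.  33.  78.   0.  70. -88.]
262  62  52  36  43  43  45  47  46  47  43  45  43  46  42  43  45  46  45  45  46  42  43  45  42  27   3   4  -1   1  -3  17  44
265  62  48  36  38  43  42  42  44  43  39  41  45  52  45  44  44  43  43  45  44  43  43  45  41  38   8   1   3   1   5  33  44
268  60  43  38  40  29  21  64  73  67  33  26  70  69  73  46  12  42  77  73  66  20  13  12  14  24   3  -1   0  -1   1  37  41
271  57  40  33  48  49  59  77  79  72  60  67  72  71  69  55  56  69  78  76  69  49  40  26   6  30  13  -4   3  -1   5  52  57
274  59  37  34  58  71  71  75  77  72  61  63  72  70  60  62  63  72  75  76  75  62  71  64  20  21  19   1  -7  -1  24  62  67
277  53  36  37  64  72  70  77  78  69  56  66  74  65  68  59  65  68  76  78  65  64  70  64  20   6  15  21  25  26  34  65  65
280  51  38  40  69  72  69  79  77  70  53  66  68  66  63  54  62  72  79  76  70  62  72  61  22   6  15  32  27  32  36  60  60
283  67  34  45  69  69  75  76  79  66  56  69  72  69  61  52  66  69  77  73  62  65  69  61  19   5  12  28  29  24  39  60  60
```

The wall contact is firm now. In the pixel profile the upper dowels are at u 226, 236 and 248, i.e. 30 mm apart, so the row is compact with all three on top. I'll ease off and lift slowly.

Call:
{"fn": "step_arm", "kwargs": {
  "increments": [
    {"x": 0.1, "y": -0.25, "z": 0, "wx": 0, "wy": 0, "wz": 0, "gripper": 0},
    {"x": 0, "y": -0.2, "z": 0, "wx": 0, "wy": 0, "wz": 0, "gripper": 0},
    {"x": 0, "y": -0.1, "z": -0.2, "wx": 0, "wy": 0, "wz": 0, "gripper": 0},
    {"x": 0, "y": 0, "z": -0.3, "wx": 0, "wy": 0, "wz": 0, "gripper": 0},
    {"x": 0, "y": 0, "z": -0.4, "wx": 0, "wy": 0, "wz": 0, "gripper": 0},
    {"x": 0, "y": 0, "z": -0.4, "wx": 0, "wy": 0, "wz": 0, "gripper": 0},
    {"x": 0, "y": 0, "z": -0.4, "wx": 0, "wy": 0, "wz": 0, "gripper": 0},
    {"x": 0, "y": 0, "z": -0.4, "wx": 0, "wy": 0, "wz": 0, "gripper": 0},
    {"x": 0, "y": 0, "z": -0.4, "wx": 0, "wy": 0, "wz": 0, "gripper": 0},
    {"x": 0, "y": 0, "z": -0.4, "wx": 0, "wy": 0, "wz": 0, "gripper": 0},
    {"x": 0, "y": 0, "z": -0.4, "wx": 0, "wy": 0, "wz": 0, "gripper": 0},
    {"x": 0, "y": 0, "z": -0.4, "wx": 0, "wy": 0, "wz": 0, "gripper": 0},
    {"x": 0, "y": 0, "z": -0.4, "wx": 0, "wy": 0, "wz": 0, "gripper": 0},
    {"x": 0, "y": 0, "z": -0.3, "wx": 0, "wy": 0, "wz": 0, "gripper": 0},
    {"x": 0, "y": 0, "z": 0, "wx": 0, "wy": 0, "wz": 0, "gripper": 0},
    {"x": 0, "y": 0, "z": 0, "wx": 0, "wy": 0, "wz": 0, "gripper": 0},
    {"x": 0, "y": 0, "z": 0, "wx": 0, "wy": 0, "wz": 0, "gripper": 0}
  ]
}}

```text
time_s: 15.95
position: [0.5584, 0.1925, 0.3233]
tool_rot: [[-0.085, 0.996, -0.0], [0.996, 0.085, 0.0], [0.0, -0.0, -1.0]]
ft_force: [-0.9, -0.5, -6.1]
grip_width: 0.0269
```

```bash
python3 -c "
from h import *
go(*binw(.008,0),.3403,94.86)
a=shot('side','s9.png')['color']
g=a[:,:,2].astype(int)-a[:,:,0]
for v in range(246,275,3): print(v,' '.join('%3d'%x for x in g[v,212:276:2]))"
```

```text
t 15.95 rotvec [-0.0002 -0.      0.0004] shift cm [ 0.12 -0.62 -1.7 ]
pos [0.5584 0.1925 0.3233] th 94.88 F [-0.9 -0.5 -6.1] M [-0.05  0.5   0.02] w 0.0269 q [  8.  30.  75.   0.  75. -87.]
246  17  20  18  22  20  17  20  22  21  28  27  28  32  30  31  32  31  37  38  39  41  33  50  91  41  -1   0  -5  -6   5  -1  58
249  17  38   8   2   2   0   2   2   0   3  -3   3   1   0   2   2   1   3   4   2   2   2  40  98  71   5  -4   2   1   4  20  87
252  70  59  44  61  63  67  70  66  64  63  52  57  54  54  59  57  54  53  50  45  46  34  58  94  69   4   0   1  -1  -2  13  60
255  83  57  55  96  95 103 103 102  99  97  97 106 100 107 106 107 102 102 100 102 101  92  70  64  49  16   4   3   1   4  33  57
258  75  57  41  68  60  64  76  78  75  68  69  73  69  70  73  68  74  78  75  80  73  74  58  53  54  11  -1   2   1  -2  40  61
261  64  49  38  45  26  60  80  74  67  39  59  75  66  68  44  26  72  78  76  68  22   6   2   5  24   6  -1   0   0   1  33  46
264  60  46  36  57  67  72  80  74  66  57  69  72  70  63  58  65  71  74  75  66  57  67  47  11  16  18   0  -2  -3   8  37  48
267  59  46  45  72  68  71  85  76  62  58  68  70  66  64  55  63  78  75  72  64  60  70  63  19   8  21  13   8   7  19  41  40
270  61  38  56  78  72  72  74  71  63  58  68  70  71  59  56  69  72  72  71  61  59  69  60  22   7  21  27  25  18  34  43  47
273  61  36  64  70  65  80  82  72  60  61  74  67  62  61  61  65  75  77  79  68  62  68  66  18   6  16  31  30  29  33  61  64
```

Fz is −6.1 N, which fits scoop plus all seven dowels (5.6 N), and the scoop base is at about 52 mm. Next I'll back off 6 mm, rise to gap height (base ≈ 69 mm) and check numerically that the scoop hasn't pitched in the grip.

Call:
{"fn": "step_arm", "kwargs": {
  "increments": [
    {"x": 0, "y": -0.15, "z": -0.2, "wx": 0, "wy": 0, "wz": 0, "gripper": 0},
    {"x": 0, "y": -0.15, "z": -0.3, "wx": 0, "wy": 0, "wz": 0, "gripper": 0},
    {"x": 0, "y": -0.15, "z": -0.4, "wx": 0, "wy": 0, "wz": 0, "gripper": 0},
    {"x": 0.1, "y": -0.15, "z": -0.4, "wx": 0, "wy": 0, "wz": 0, "gripper": 0},
    {"x": 0, "y": 0, "z": -0.3, "wx": 0, "wy": 0, "wz": 0, "gripper": 0},
    {"x": 0, "y": 0, "z": -0.2, "wx": 0, "wy": 0, "wz": 0, "gripper": 0},
    {"x": 0, "y": 0, "z": 0, "wx": 0, "wy": 0, "wz": 0, "gripper": 0},
    {"x": 0, "y": 0, "z": 0, "wx": 0, "wy": 0, "wz": 0, "gripper": 0}
  ]
}}

```text
time_s: 16.8
position: [0.5524, 0.193, 0.3413]
tool_rot: [[-0.085, 0.996, -0.0], [0.996, 0.085, -0.0], [0.0, -0.0, -1.0]]
ft_force: [-0.3, -0.9, -5.8]
grip_width: 0.0268
```

```bash
python3 -c "
from h import *
go(*binw(.008,0),.3412,94.86)
w=shot('wrist','w9.png')['color'];o=cv2.imread('pics/w3.png')
f=lambda i:cv2.cvtColor(i,cv2.COLOR_BGR2GRAY).astype(np.float32)
def tm(u0,v0,u1,v1,m=12):
    t=f(o)[v0:v1,u0:u1]; r=cv2.matchTemplate(f(w)[v0-m:v1+m,u0-m:u1+m],t,cv2.TM_CCOEFF_NORMED); _,k,_,l=cv2.minMaxLoc(r); print((u0,v0),'shift',l[0]-m,l[1]-m,round(k,3))
tm(215,235,245,290);tm(330,235,362,290);tm(240,280,335,370);tm(205,245,240,258);tm(240,345,335,372);tm(205,236,250,300);tm(120,300,200,380)
shot('side','s10.png');a=cv2.imread('pics/s10.png');b=cv2.resize(a[225:305,190:290],None,fx=6,fy=6,interpolation=cv2.INTER_CUBIC);s=dict(np.load('pics/s10.png.npz'))
W=cv2.resize(w[220:400,190:390],None,fx=1,fy=1)
b[:180,:200]=W;cv2.imwrite('pics/c10.png',b)
"
```

```text
t 16.8 rotvec [-0.0002 -0.      0.0003] shift cm [ 0.02 -0.02  0.01]
pos [0.5524 0.193  0.3413] th 94.88 F [-0.3 -0.9 -5.8] M [-0.05  0.35 -0.01] w 0.0268 q [  8.  28.  75.   0.  77. -87.]
(215, 235) shift 0 0 0.853
(330, 235) shift 0 0 0.852
(240, 280) shift 0 0 0.899
(205, 245) shift -1 0 0.908
(240, 345) shift 0 0 0.939
(205, 236) shift 0 0 0.905
(120, 300) shift 0 0 0.958
```

There is no slip in the grip (template shifts are 0 px). I'll go through the gap slowly now.

Call:
{"fn": "step_arm", "kwargs": {
  "increments": [
    {"x": -0.2, "y": 0, "z": 0, "wx": 0, "wy": 0, "wz": 0, "gripper": 0},
    {"x": -0.3, "y": 0, "z": 0, "wx": 0, "wy": 0, "wz": 0, "gripper": 0},
    {"x": -0.4, "y": 0, "z": 0, "wx": 0, "wy": 0, "wz": 0, "gripper": 0},
    {"x": -0.4, "y": 0, "z": 0, "wx": 0, "wy": 0, "wz": 0, "gripper": 0},
    {"x": -0.4, "y": 0, "z": 0, "wx": 0, "wy": 0, "wz": 0, "gripper": 0},
    {"x": -0.4, "y": 0, "z": 0, "wx": 0, "wy": 0, "wz": 0, "gripper": 0},
    {"x": -0.4, "y": 0, "z": 0, "wx": 0, "wy": 0, "wz": 0, "gripper": 0},
    {"x": -0.4, "y": 0, "z": 0, "wx": 0, "wy": 0, "wz": 0, "gripper": 0},
    {"x": -0.4, "y": 0, "z": 0, "wx": 0, "wy": 0, "wz": 0, "gripper": 0}
  ]
}}

```text
time_s: 17.8
position: [0.5552, 0.1598, 0.3414]
tool_rot: [[-0.085, 0.996, 0.0], [0.996, 0.085, -0.0], [-0.0, 0.0, -1.0]]
ft_force: [0.3, 1.1, -5.8]
grip_width: 0.0267
```

```bash
python3 -c "
from h import *
go(*binw(.008,-.064),.3412,94.86)"
```

```text
t 17.8 rotvec [0.     0.     0.0004] shift cm [-3.05 -0.02  0.02]
pos [0.5552 0.1598 0.3414] th 94.89 F [ 0.3  1.1 -5.8] M [0.1  0.32 0.06] w 0.0267 q [  4.  28.  76.  -0.  77. -91.]
```

Call:
{"fn": "step_arm", "kwargs": {
  "increments": [
    {"x": -0.4, "y": 0, "z": 0, "wx": 0, "wy": 0, "wz": 0, "gripper": 0},
    {"x": -0.4, "y": 0, "z": 0, "wx": 0, "wy": 0, "wz": 0, "gripper": 0},
    {"x": -0.4, "y": 0, "z": 0, "wx": 0, "wy": 0, "wz": 0, "gripper": 0},
    {"x": -0.4, "y": 0, "z": 0, "wx": 0, "wy": 0, "wz": 0, "gripper": 0},
    {"x": -0.4, "y": 0, "z": 0, "wx": 0, "wy": 0, "wz": 0, "gripper": 0},
    {"x": -0.4, "y": 0, "z": 0, "wx": 0, "wy": 0, "wz": 0, "gripper": 0},
    {"x": -0.4, "y": 0, "z": 0, "wx": 0, "wy": 0, "wz": 0, "gripper": 0},
    {"x": -0.4, "y": 0, "z": 0, "wx": 0, "wy": 0, "wz": 0, "gripper": 0},
    {"x": -0.4, "y": 0, "z": 0, "wx": 0, "wy": 0, "wz": 0, "gripper": 0},
    {"x": -0.4, "y": 0, "z": 0, "wx": 0, "wy": 0, "wz": 0, "gripper": 0}
  ]
}}

```text
time_s: 18.8
position: [0.5586, 0.1199, 0.3414]
tool_rot: [[-0.085, 0.996, -0.0], [0.996, 0.085, -0.0], [-0.0, -0.0, -1.0]]
ft_force: [0.1, 0.7, -5.7]
grip_width: 0.0268
```

Call:
{"fn": "step_arm", "kwargs": {
  "increments": [
    {"x": -0.4, "y": 0, "z": 0, "wx": 0, "wy": 0, "wz": 0, "gripper": 0},
    {"x": -0.4, "y": 0, "z": 0, "wx": 0, "wy": 0, "wz": 0, "gripper": 0},
    {"x": -0.4, "y": 0, "z": 0, "wx": 0, "wy": 0, "wz": 0, "gripper": 0},
    {"x": -0.4, "y": 0, "z": 0, "wx": 0, "wy": 0, "wz": 0, "gripper": 0},
    {"x": -0.4, "y": 0, "z": 0, "wx": 0, "wy": 0, "wz": 0, "gripper": 0},
    {"x": -0.4, "y": 0, "z": 0, "wx": 0, "wy": 0, "wz": 0, "gripper": 0}
  ]
}}

```text
time_s: 19.4
position: [0.5607, 0.096, 0.3415]
tool_rot: [[-0.085, 0.996, 0.0], [0.996, 0.085, -0.0], [-0.0, 0.0, -1.0]]
ft_force: [0.2, 1.0, -3.6]
grip_width: 0.0268
```

```bash
python3 -c "
from h import *
go(*binw(.008,-.14),.3412,94.86)"
```

```text
t 19.4 rotvec [0.0002 0.     0.0003] shift cm [-4.24 -0.02  0.03]
pos [0.5607 0.096  0.3415] th 94.88 F [ 0.2  1.  -3.6] M [-0.02  0.2   0.01] w 0.0268 q [ -2.  27.  77.   0.  76. -97.]
```

Call:
{"fn": "step_arm", "kwargs": {
  "increments": [
    {"x": -0.4, "y": 0, "z": 0, "wx": 0, "wy": 0, "wz": 0, "gripper": 0},
    {"x": -0.4, "y": 0, "z": 0, "wx": 0, "wy": 0, "wz": 0, "gripper": 0},
    {"x": -0.4, "y": 0, "z": 0, "wx": 0, "wy": 0, "wz": 0, "gripper": 0},
    {"x": -0.4, "y": 0, "z": 0, "wx": 0, "wy": 0, "wz": 0, "gripper": 0},
    {"x": -0.4, "y": 0, "z": 0, "wx": 0, "wy": 0, "wz": 0, "gripper": 0},
    {"x": -0.4, "y": 0, "z": 0, "wx": 0, "wy": 0, "wz": 0, "gripper": 0},
    {"x": -0.4, "y": 0, "z": 0, "wx": 0, "wy": 0, "wz": 0, "gripper": 0},
    {"x": -0.4, "y": 0, "z": 0, "wx": 0, "wy": 0, "wz": 0, "gripper": 0},
    {"x": -0.4, "y": 0, "z": 0, "wx": 0, "wy": 0, "wz": 0, "gripper": 0},
    {"x": -0.4, "y": 0, "z": 0, "wx": 0, "wy": 0, "wz": 0, "gripper": 0},
    {"x": -0.4, "y": 0, "z": 0, "wx": 0, "wy": 0, "wz": 0, "gripper": 0},
    {"x": 0, "y": 0, "z": 0, "wx": 0, "wy": 0, "wz": 0, "gripper": 0},
    {"x": 0, "y": 0, "z": 0, "wx": 0, "wy": 0, "wz": 0, "gripper": 0}
  ]
}}

```text
time_s: 20.7
position: [0.5644, 0.0525, 0.3414]
tool_rot: [[-0.085, 0.996, -0.0], [0.996, 0.085, 0.0], [0.0, -0.0, -1.0]]
ft_force: [0.7, 0.1, -4.3]
grip_width: 0.0268
```

```bash
python3 -c "
from h import *
go(*binw(.008,-.14),.3412,94.86)
a=shot('side','s11.png')['color'];b=shot('top','t11.png')['color']
A=cv2.resize(a[200:310,190:300],(500,500),interpolation=cv2.INTER_CUBIC);B=cv2.resize(b[155:275,195:267],(300,500),interpolation=cv2.INTER_CUBIC)
cv2.imwrite('pics/c11.png',np.hstack([A,B]))"
```

```text
t 20.7 rotvec [-0.     -0.0001  0.0002] shift cm [ 0.12 -0.02  0.02]
pos [0.5644 0.0525 0.3414] th 94.87 F [ 0.7  0.1 -4.3] M [-0.05  0.21 -0.03] w 0.0268 q [  -7.   26.   78.    0.   76. -102.]
```

View pics/c11.png

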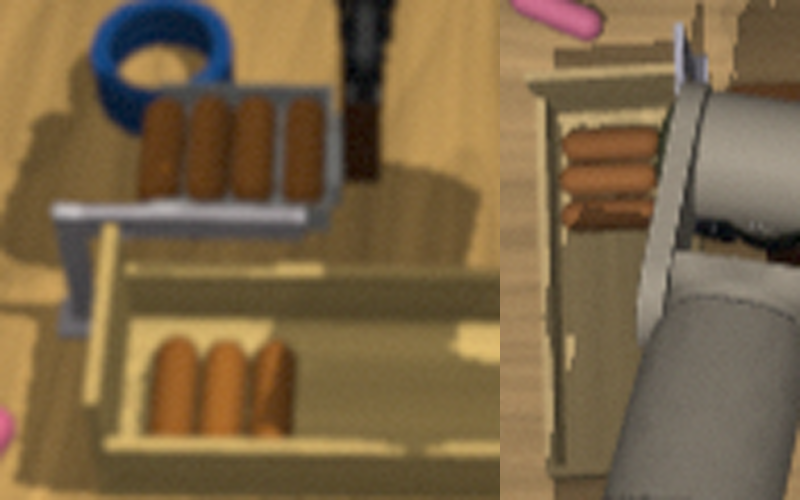

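Picture: four dowels lie flat in the pan (u 160, 208, 252, 303), three remain in the bin (u 175, 225, 275), and tape and cup are untouched. Fz is −4.3 N against 4.4 N expected for scoop plus four. On to the mat.

```bash
python3 -c "
from h import *
c,s=np.cos(BIN[2]),np.sin(BIN[2])
go(.576-.082*c,-.364-.082*s,.2745,94.86)"
```

```text
t 20.8 rotvec [-0.     -0.      0.0006] shift cm [-41.61 -10.57   6.69]
pos [0.5643 0.0526 0.3414] th 94.89 F [-0.3  0.1 -4.1] M [-0.01  0.2   0.01] w 0.0268 q [  -7.   26.   78.    0.   76. -102.]
```

Call:
{"fn": "step_arm", "kwargs": {
  "increments": [
    {"x": -0.4, "y": -0.3, "z": 0, "wx": 0, "wy": 0, "wz": 0, "gripper": 0},
    {"x": -0.8, "y": -0.6, "z": 0, "wx": 0, "wy": 0, "wz": 0, "gripper": 0},
    {"x": -1.2, "y": -0.8, "z": 0, "wx": 0, "wy": 0, "wz": 0, "gripper": 0},
    {"x": -1.5, "y": -0.8, "z": 0, "wx": 0, "wy": 0, "wz": 0, "gripper": 0},
    {"x": -1.5, "y": -0.8, "z": 0, "wx": 0, "wy": 0, "wz": 0, "gripper": 0},
    {"x": -1.5, "y": -0.8, "z": 0, "wx": 0, "wy": 0, "wz": 0, "gripper": 0},
    {"x": -1.5, "y": -0.8, "z": 0, "wx": 0, "wy": 0, "wz": 0, "gripper": 0},
    {"x": -1.5, "y": -0.8, "z": 0, "wx": 0, "wy": 0, "wz": 0, "gripper": 0},
    {"x": -1.5, "y": -0.8, "z": 0, "wx": 0, "wy": 0, "wz": 0, "gripper": 0},
    {"x": -1.5, "y": -0.8, "z": 0, "wx": 0, "wy": 0, "wz": 0, "gripper": 0},
    {"x": -1.5, "y": -0.8, "z": 0, "wx": 0, "wy": 0, "wz": 0, "gripper": 0},
    {"x": -1.5, "y": -0.8, "z": 0, "wx": 0, "wy": 0, "wz": 0, "gripper": 0},
    {"x": -1.5, "y": -0.8, "z": 0, "wx": 0, "wy": 0, "wz": 0, "gripper": 0},
    {"x": -1.5, "y": -0.5, "z": 0, "wx": 0, "wy": 0, "wz": 0, "gripper": 0},
    {"x": -1.5, "y": -0.37, "z": 0, "wx": 0, "wy": 0, "wz": 0, "gripper": 0},
    {"x": -1.5, "y": 0, "z": 0, "wx": 0, "wy": 0, "wz": 0, "gripper": 0},
    {"x": -1.5, "y": 0, "z": 0, "wx": 0, "wy": 0, "wz": 0, "gripper": 0},
    {"x": -1.5, "y": 0, "z": 0, "wx": 0, "wy": 0, "wz": 0, "gripper": 0},
    {"x": -1.5, "y": 0, "z": 0, "wx": 0, "wy": 0, "wz": 0, "gripper": 0},
    {"x": -1.5, "y": 0, "z": 0, "wx": 0, "wy": 0, "wz": 0, "gripper": 0}
  ]
}}

```text
time_s: 22.8
position: [0.483, -0.2357, 0.3413]
tool_rot: [[-0.085, 0.996, -0.0], [0.996, 0.085, 0.0], [0.0, -0.0, -1.0]]
ft_force: [0.5, 0.2, -4.0]
grip_width: 0.0271
```

Call:
{"fn": "step_arm", "kwargs": {
  "increments": [
    {"x": -1.5, "y": 0, "z": 0, "wx": 0, "wy": 0, "wz": 0, "gripper": 0},
    {"x": -1.5, "y": 0, "z": 0, "wx": 0, "wy": 0, "wz": 0, "gripper": 0},
    {"x": -1.5, "y": 0, "z": 0, "wx": 0, "wy": 0, "wz": 0, "gripper": 0},
    {"x": -1.5, "y": 0, "z": 0, "wx": 0, "wy": 0, "wz": 0, "gripper": 0},
    {"x": -1.5, "y": 0, "z": 0, "wx": 0, "wy": 0, "wz": 0, "gripper": 0},
    {"x": -1.5, "y": 0, "z": 0, "wx": 0, "wy": 0, "wz": 0, "gripper": 0},
    {"x": -1.5, "y": 0, "z": 0, "wx": 0, "wy": 0, "wz": 0, "gripper": 0},
    {"x": -1.2, "y": 0, "z": 0, "wx": 0, "wy": 0, "wz": 0, "gripper": 0},
    {"x": -0.9, "y": 0, "z": 0, "wx": 0, "wy": 0, "wz": 0, "gripper": 0},
    {"x": -0.6, "y": 0, "z": 0, "wx": 0, "wy": 0, "wz": 0, "gripper": 0},
    {"x": -0.4, "y": 0, "z": 0.3, "wx": 0, "wy": 0, "wz": 0, "gripper": 0},
    {"x": -0.1, "y": 0, "z": 0.6, "wx": 0, "wy": 0, "wz": 0, "gripper": 0},
    {"x": 0, "y": 0, "z": 0.8, "wx": 0, "wy": 0, "wz": 0, "gripper": 0},
    {"x": 0, "y": 0, "z": 0.8, "wx": 0, "wy": 0, "wz": 0, "gripper": 0},
    {"x": 0, "y": 0, "z": 0.8, "wx": 0, "wy": 0, "wz": 0, "gripper": 0},
    {"x": 0, "y": 0, "z": 0.8, "wx": 0, "wy": 0, "wz": 0, "gripper": 0},
    {"x": 0, "y": 0, "z": 0.8, "wx": 0, "wy": 0, "wz": 0, "gripper": 0},
    {"x": 0, "y": 0, "z": 0.6, "wx": 0, "wy": 0, "wz": 0, "gripper": 0},
    {"x": 0, "y": 0, "z": 0.4, "wx": 0, "wy": 0, "wz": 0, "gripper": 0},
    {"x": 0, "y": 0, "z": 0.2, "wx": 0, "wy": 0, "wz": 0, "gripper": 0}
  ]
}}

```text
time_s: 24.8
position: [0.4945, -0.371, 0.28]
tool_rot: [[-0.085, 0.996, -0.0], [0.996, 0.085, 0.0], [0.0, -0.0, -1.0]]
ft_force: [-0.2, 0.1, -3.9]
grip_width: 0.0267
```

```bash
python3 -c "
from h import *
c,s=np.cos(BIN[2]),np.sin(BIN[2])
go(.576-.082*c,-.364-.082*s,.2745,94.86)"
```

```text
t 24.8 rotvec [-0.0002 -0.0003  0.0004] shift cm [ 0.01 -0.02  0.55]
pos [ 0.4945 -0.371   0.28  ] th 94.88 F [-0.2  0.1 -3.9] M [ 0.06  0.17 -0.02] w 0.0267 q [ -48.   35.   73.   -0.   72. -143.]
```

Call:
{"fn": "step_arm", "kwargs": {
  "increments": [
    {"x": 0, "y": 0, "z": 0.2, "wx": 0, "wy": 0, "wz": 0, "gripper": 0},
    {"x": 0, "y": 0, "z": 0.2, "wx": 0, "wy": 0, "wz": 0, "gripper": 0},
    {"x": 0, "y": 0, "z": 0.08, "wx": 0, "wy": 0, "wz": 0, "gripper": 0},
    {"x": 0, "y": 0, "z": 0, "wx": 0, "wy": 0, "wz": 0, "gripper": 0},
    {"x": 0, "y": 0, "z": 0, "wx": 0, "wy": 0, "wz": 0, "gripper": 0}
  ]
}}

```text
time_s: 25.3
position: [0.4945, -0.371, 0.2758]
tool_rot: [[-0.085, 0.996, 0.0], [0.996, 0.085, -0.0], [-0.0, 0.0, -1.0]]
ft_force: [0.4, -0.3, -3.6]
grip_width: 0.0273
```

Call:
{"fn": "step_arm", "kwargs": {
  "increments": [
    {"x": 0, "y": 0, "z": 0.08, "wx": 0, "wy": 0, "wz": 0, "gripper": 0},
    {"x": 0, "y": 0, "z": 0, "wx": 0, "wy": 0, "wz": 0, "gripper": 0},
    {"x": 0, "y": 0, "z": 0.05, "wx": 0, "wy": 0, "wz": 0, "gripper": 0},
    {"x": 0, "y": 0, "z": 0, "wx": 0, "wy": 0, "wz": 0, "gripper": 0}
  ]
}}

```text
time_s: 25.7
position: [0.4944, -0.3711, 0.2747]
tool_rot: [[-0.085, 0.996, 0.0], [0.996, 0.085, -0.0], [-0.0, 0.0, -1.0]]
ft_force: [-2.6, -0.4, -0.8]
grip_width: 0.0269
```

Call:
{"fn": "step_arm", "kwargs": {
  "increments": [
    {"x": 0, "y": 0, "z": 0.04, "wx": 0, "wy": 0, "wz": 0, "gripper": 0},
    {"x": 0, "y": 0, "z": 0, "wx": 0, "wy": 0, "wz": 0, "gripper": 2.8},
    {"x": 0, "y": 0, "z": 0, "wx": 0, "wy": 0, "wz": 0, "gripper": 3.2},
    {"x": 0, "y": 0, "z": 0, "wx": 0, "wy": 0, "wz": 0, "gripper": 4},
    {"x": 0, "y": 0, "z": 0, "wx": 0, "wy": 0, "wz": 0, "gripper": 5},
    {"x": 0, "y": 0, "z": 0, "wx": 0, "wy": 0, "wz": 0, "gripper": 6},
    {"x": 0, "y": 0, "z": 0, "wx": 0, "wy": 0, "wz": 0, "gripper": 6},
    {"x": 0, "y": 0, "z": 0, "wx": 0, "wy": 0, "wz": 0, "gripper": 6},
    {"x": 0, "y": 0, "z": 0, "wx": 0, "wy": 0, "wz": 0, "gripper": 6}
  ],
  "newtons": 20
}}

```text
time_s: 26.6
position: [0.4945, -0.371, 0.2739]
tool_rot: [[-0.085, 0.996, 0.0], [0.996, 0.085, -0.0], [-0.0, 0.0, -1.0]]
ft_force: [-1.3, -0.1, 0.6]
grip_width: 0.0601
```

Call:
{"fn": "step_arm", "kwargs": {
  "increments": [
    {"x": 0, "y": 0, "z": -0.5, "wx": 0, "wy": 0, "wz": 0, "gripper": 6},
    {"x": 0, "y": 0, "z": -1, "wx": 0, "wy": 0, "wz": 0, "gripper": 6},
    {"x": 0, "y": 0, "z": -2, "wx": 0, "wy": 0, "wz": 0, "gripper": 6},
    {"x": 0, "y": 0, "z": -2, "wx": 0, "wy": 0, "wz": 0, "gripper": 6},
    {"x": 0, "y": 0, "z": -2, "wx": 0, "wy": 0, "wz": 0, "gripper": 6},
    {"x": 0, "y": 0, "z": -2, "wx": 0, "wy": 0, "wz": 0, "gripper": 6},
    {"x": 0, "y": -2, "z": -1, "wx": 0, "wy": 0, "wz": 0, "gripper": 6},
    {"x": 0, "y": -3, "z": 0, "wx": 0, "wy": 0, "wz": 0, "gripper": 6},
    {"x": 0, "y": -3, "z": 0, "wx": 0, "wy": 0, "wz": 0, "gripper": 6},
    {"x": 0, "y": 0, "z": 0, "wx": 0, "wy": 0, "wz": 0, "gripper": 6},
    {"x": 0, "y": 0, "z": 0, "wx": 0, "wy": 0, "wz": 0, "gripper": 6}
  ]
}}

```text
time_s: 27.7
position: [0.4145, -0.3779, 0.38]
tool_rot: [[-0.084, 0.996, 0.001], [0.996, 0.084, -0.001], [-0.001, 0.001, -1.0]]
ft_force: [0.0, 0.0, 0.2]
grip_width: 0.0599
```

```bash
cat > chk.py <<'E'
from h import *
go(.4,-.37,.4,94.86)
a=shot('side','s12.png')['color'].astype(int);b=shot('top','t12.png')['color'].astype(int)
t0=cv2.imread('pics/top0.png').astype(int);s0=cv2.imread('pics/side0.png').astype(int)
S=dict(np.load('pics/s12.png.npz'));T=dict(np.load('pics/t12.png.npz'))
c,s=np.cos(BIN[2]),np.sin(BIN[2])
for n,im,g in(('side',S,a),('top',T,b)):
  for x in(-55,-40,-25,-10,5,20,35,50,63):
    o=[]
    for y in(-30,0,30):
      P=np.array([.576+(c*x-s*y)/1e3,-.364+(s*x+c*y)/1e3,.003+.032])
      u=proj(im,P)[0].round().astype(int); q=g[u[1],u[0]]; o.append((int(q[2]-q[0]),int(q.sum()/3)))
    print(n,x,o)
u=proj(S,[.576-.081*c,-.364-.081*s,.143])[0];print('handle top side',u); 
# dark post column location
v=int(round(u[1]))+4;print([int(k) for k in a[v,int(u[0])-10:int(u[0])+11].sum(1)])
for n,x0,x1,g0,g1 in(('tape top',(165,200),(278,312),t0,b),('cup top',(152,185),(325,358),t0,b)):
  print(n,np.abs(g0[x0[0]:x0[1],x1[0]:x1[1]]-g1[x0[0]:x0[1],x1[0]:x1[1]]).mean().round(1))
E
python3 chk.py
```

```text
t 27.7 rotvec [ 0.001   0.0012 -0.0005] shift cm [ 0.91 -1.38 -2.  ]
pos [ 0.4145 -0.3779  0.38  ] th 94.83 F [0.  0.  0.2] M [-0.03  0.03  0.01] w 0.0599 q [ -54.   24.   75.    0.   81. -149.]
side -55 [(4, 86), (13, 68), (21, 66)]
side -40 [(57, 56), (68, 55), (67, 56)]
side -25 [(13, 65), (47, 46), (52, 46)]
side -10 [(63, 61), (76, 56), (69, 61)]
side 5 [(14, 65), (47, 43), (61, 52)]
side 20 [(60, 62), (67, 59), (95, 81)]
side 35 [(15, 65), (49, 46), (68, 69)]
side 50 [(56, 61), (69, 57), (69, 56)]
side 63 [(29, 31), (48, 57), (30, 52)]
top -55 [(33, 39), (35, 43), (42, 41)]
top -40 [(54, 53), (54, 56), (53, 57)]
top -25 [(29, 57), (37, 45), (40, 42)]
top -10 [(56, 59), (59, 59), (56, 63)]
top 5 [(10, 80), (36, 43), (35, 35)]
top 20 [(54, 58), (54, 58), (87, 93)]
top 35 [(6, 88), (45, 42), (68, 74)]
top 50 [(54, 57), (55, 58), (54, 59)]
top 63 [(8, 47), (25, 28), (9, 15)]
handle top side [300.62499041 131.48254361]
[396, 402, 407, 409, 396, 378, 292, 180, 72, 68, 63, 63, 55, 105, 228, 335, 365, 365, 365, 368, 365]
tape top 12.1
cup top 2.2
```

```bash
python3 -c "
from h import *
for f in('top0','t12'):
  g=cv2.imread('pics/%s.png'%f).astype(int)[155:205,270:325]; m=(g[:,:,0]-g[:,:,2])>40; y,x=np.nonzero(m); print(f,m.sum(),x.mean(),y.mean())
g=cv2.imread('pics/t12.png').astype(int)[175:270,200:250]; m=(g[:,:,2]-g[:,:,0]>50)&(g.sum(2)<330); y,x=np.nonzero(m); print('brown in bin',m.sum(),x.min()+200,x.max()+200,y.min()+175,y.max()+175)
env.close_job()"
```

```text
top0 341 25.038123167155426 21.794721407624632
t12 317 24.892744479495267 20.99684542586751
brown in bin 627 205 249 178 269
the job is handed in; nothing more can be done
```

The job is handed in at about 28 s of the 67 s allowed, and all my checks agreed with the task. The tool gives no verdict.

**What I did:**
- I gripped the small grey scoop by its handle and drove it under the heap. It stuck about 17 mm short of the wall at 40 N. I backed off, then pushed on with a small sideways wiggle until it met the wall.
- I lifted it level with all seven dowels (Fz −6.1 N) and took it slowly through the gap under the bar. I then stood it on the mat, let go and withdrew.

**Last checks:**
- **After the bar:** the picture showed four dowels flat in the scoop and three in the bin. The measured load of 4.3 N fits the scoop plus four dowels.
- **On the mat:** colour samples in the side and top views peak at all four dowel places with gaps between. The handle is within about 1 pixel of its predicted place.
- **Gripper:** it is clear of the scoop and the force reading is about zero.
- **Bystanders:** the tape's colour centroid moved less than 1 pixel (about 2–3 mm), probably from changed shadows. The cup area looks unchanged. I did not check the can at the end.
- **Less certain:** my final colour count of the dowels in the bin was too loose to confirm three. That rests on the earlier picture and the weight. I had used all 12 picture views by then, so the final state was checked by numbers only.

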